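Break down the kit stack onto its fixture places

ROBOT

A 6-joint arm with a two-finger parallel gripper is mounted at the origin on the work surface. World frame = base frame: x ahead of the robot, y to its left, z up, the work surface at z = 0. Lengths are in mm, angles in rad, forces in N, time in s.
With the tool pointing down it reaches from about 350 to 875 mm from the base axis. Payload 4.2 kg.
Tool frame: the origin (TCP) lies midway between the tips of the shut fingers; the grasp point (between the pads) lies 19 mm behind it; z points along the fingers, y is the direction in which the jaws open and shut (so a half turn about z gives the same grasp; the last joint's range is limited). The gripper opens to 85 mm and grips with 20 to 120 N. Pads are 22 mm wide; open, the fingers measure 114 mm over their backs; the gripper's body (76 mm by 85 mm) begins 54 mm behind the grasp point. The pads swing forward as they close: fully open they stand 13 mm farther back than shut.
Start: joints at [-0.92, 0.385, 0.008, 0, -1.194, -0.259], TCP at [238.671, -577.612, 231.312] pointing down, gripper open.
Joint ranges: [-3.14, 3.14], [-1.21, 2.06], [-1.07, 1.41], [-3.16, 2.05], [-2.99, -0.16], [-3.1, 3.1]. Speed limits (rad/s): [2.79, 2.79, 3.14, 3.14, 3.14, 3.14].

INTERFACE

Orientations are given as a unit quaternion [x, y, z, w].
In Python, from bench import read_state, get_image, job_done, search_frame, regions_of gives the robot as it stands.
- The arm moves only by the tool servo_tool, never from a script. Its arguments are lists of equal length, an entry for each row: "turn": the turn, a rotation vector about the world's x, y, z in rad, a list of three; "dp": the shift along the world's x, y, z in m, a list of three; "fingers": the finger opening in m, from 0 to 0.0854. In form: {"turn": [[rx, ry, rz], ...], "dp": [[tx, ty, tz], ...], "fingers": [fingers, ...]}. A call has exactly 5 rows; each row shifts and turns the pose as measured when the row begins; what a row does not reach is not made up. A row lasts 1/8 s, in which the tool goes at most 62.5 mm and 10.7 degrees, less where a joint would pass 70% of its speed; a pose out of reach is approached as far as the arm can. A call is refused whole if a number of a shift passes 0.0625 or a number of a turn 0.188, either way. A call with a gripper value outside its range is refused whole. The fingers move at their own pace and stop on an object; the grip force is fixed at half the most. Time passes only in rows, so rows that do not move let the fingers close, or fill a call up. It gives the time, the measured TCP pose, the force and the opening at its end, in the units of the state.
- read_state(): the state, without advancing time (a new reading comes with each control period).
- get_image(name): name is "scene" or "top" or "wrist"; returns a dict with "img" (400x640x3 uint8, red, green, blue), "vfov" (degrees; the focal length in pixels is half the picture's height over the tangent of half this angle, whatever the lens; pixels are square), "cx", "cy" (the principal point, pixels), "world_from_camera" (4x4, takes a point from camera to world coordinates); the wrist camera has in their place "mount" (4x4, takes a point from camera to tool coordinates, whose origin is the TCP and whose axes are the flange's). Camera axes: x right, y down, z forward; pixel columns grow to the right and rows downward; lengths in mm; the calibration is good to about 2 mm. A picture is of the moment at which its call begins: read the wrist's pose just before it. There is no depth.
- job_done(): hands the job in, once; it reports no verdict.
Trained networks look in the newest picture that a camera, given by its name, has taken for a name from the list of things; names that differ only in an ending like _2 or _b are one class to them, and where a whole thing is asked for, a point or a joint stands for the part that bears it (a point fixed in the world has none). Each returns a list of dicts, best first, with "score" (0 to 1); they miss things now and then, are a little off and sometimes report something else, mostly with a low value. They report only what shows in the picture. A call takes as long as a camera call.
- search_frame(query, camera): "box" ([left, top, width, height] in pixels, round what is visible of it).
- regions_of(query, camera): "region" (400x640 bool, what is visible of it) and "box" ([left, top, width, height] in pixels, round what is visible of it).
The state is a dict: "clock": time; "joints": joint angles; "joint_vel": joint speeds; "joint_efforts": joint torques, N m; "position": TCP position; "ee_rot": TCP orientation; "contact_force": force on the tool from outside, world axes, zero at the start; "wrist_torque": the same for the moment, N m; "gripper_width": finger opening in mm.
Only numpy, scipy, OpenCV 4.12 (cv2) and the standard library are available. Lean on these libraries where they do the work, as an engineer would, in place of code of your own. Each camera call takes 0.05 s, during which the arm holds its last target. There are 200 camera calls.

TASK

Take the stack of weld parts apart from the top, one piece at a time, and set each gently (not dropped) fully home in its own place before taking the next: the hex nut upright in the round dish, the collar down over the post, the rectangular tube flat inside the rimmed tray, and last the plate flat between the dark steel pins. Leave the yellow tape measure standing where it is.

Things in the scene. Friction and masses are not known exactly. Their poses are not given: they have to be found in the camera images.
- nut: Long hexagonal coupling nut of dark steel, standing upright as the top piece of the stack: 32 mm across flats (37 across corners), 30 mm tall, about 0.13 kg; the black disc and bright ring on its top face only mark the bore. Origin: centre of its underside; z up its axis; its x axis passes through the middle of one flat and the flat across from it (other flat pairs at 60 and 120 degrees from it).
- collar: Round aluminium collar (thick ring) lying flat, second piece of the stack, under the nut: 56 mm outer diameter, 26 mm open bore, 18 mm thick, about 0.12 kg. Origin: centre of its underside; z is its axis.
- tube: Offcut of dark rectangular steel tube lying flat, third piece of the stack, under the collar: 80 mm long (its x axis), 44 mm wide (y), 25 mm high (z), 3 mm walls, open at both ends, about 0.23 kg. Origin: centre of its underside.
- plate: Rectangular aluminium plate with a small black hole mark near each end, the bottom piece of the stack, flat on the table: 110 mm long (its x axis), 56 mm wide (y), 14 mm thick (z), about 0.23 kg. Origin: centre of its underside.
- dish: Shallow round dark steel parts dish, fixed to the table, place of the nut: 66 mm outer diameter, 58 mm inside, rim 9 mm high, floor 3 mm thick. Origin: centre of its underside at table height; z up.
- post: Square plywood base 80 x 80 x 5 mm, fixed to the table, with one upright steel post in its middle, 12 mm diameter, rising 20 mm above the base (25 mm above the table); place of the collar, which goes over the post and lies on the base. Origin: centre of its underside; z up along the post.
- tray: Rectangular plywood tray with a low steel rim, fixed to the table, place of the tube: outside 108 mm (its x axis) x 72 mm (y), inside 96 x 60 mm, rim 8 mm high, floor 3 mm thick. Origin: centre of its underside; z up.
- pin_nest: Plywood jig board 150 mm (its x axis) x 96 mm (y) x 5 mm, fixed to the table, with six short dark steel locating pins (8 mm diameter, rising 8 mm above it); place of the plate, which lies flat on it between the pins with 8 mm play all round. Pins at x = +-67, y = 0 and at x = +-38, y = +-40 mm. Origin: centre of its underside; z up.
- tape: Yellow tape measure standing on the table among the places, 55 x 30 mm, 48 mm tall, with a short steel tongue at one end: not part of the job, to be left where it is. Origin: centre of its underside; z up.

How it is judged:
By the outcome, as a careful person would: the job done as asked, in the order asked, and still so for the second after the job is handed in, with the robot touching nothing.
It also fails if it takes over 128 s, if anything falls off the work surface, if the arm or the gripper's body presses on something with over 40 N, if the wrist force passes 120 N, or if a joint passes its speed limit or range.

## Working session

There is one attempt and no reset: what is moved stays moved. The work goes in short steps, Python scripts to look and compute and a tool call to move; the robot and the scene stay as the last step left them, time stands still between calls to the robot, and variables do not carry over. Pictures are saved under pics/ and viewed, about 12 in all and at most 16, crops included, and the job is handed in when it is done.

Besides the shell and the picture viewer there is one more tool, called after "Emit:" as name(argument=value, ...), one argument or row to a line, values as JSON. servo_tool: Moves the arm, as the interface text tells. Its arguments: {"type":"object","properties":{"turn":{"type":"array","items":{"type":"array","items":{"type":"number"}}},"dp":{"type":"array","items":{"type":"array","items":{"type":"number"}}},"fingers":{"type":"array","items":{"type":"number"}}},"required":["turn","dp","fingers"]}

```bash
mkdir -p pics; ls; cat > h.py <<'E'
import numpy as np, cv2
from bench import *
def save(im,name): cv2.imwrite('pics/'+name,cv2.cvtColor(im,cv2.COLOR_RGB2BGR))
def cam(d,st=None):
    f=200/np.tan(np.radians(d['vfov'])/2)
    if 'world_from_camera' in d: T=np.array(d['world_from_camera'])
    else:
        from scipy.spatial.transform import Rotation as R
        W=np.eye(4);W[:3,:3]=R.from_quat(st['ee_rot']).as_matrix();W[:3,3]=st['position'];T=W@np.array(d['mount'])
    return f,d['cx'],d['cy'],T
def toz(c,uv,z):
    f,cx,cy,T=c; uv=np.atleast_2d(np.array(uv,float))
    r=np.c_[(uv[:,0]-cx)/f,(uv[:,1]-cy)/f,np.ones(len(uv))]@T[:3,:3].T
    return T[:3,3]+r*((z-T[2,3])/r[:,2])[:,None]
def proj(c,P):
    f,cx,cy,T=c; q=(np.atleast_2d(P)-T[:3,3])@T[:3,:3]
    return np.c_[f*q[:,0]/q[:,2]+cx,f*q[:,1]/q[:,2]+cy]
E
python3 - <<'E'
from h import *
s=read_state();print({k:np.round(v,3).tolist() for k,v in s.items()})
for n in ['scene','top']:
    d=get_image(n);save(d['img'],n+'0.png');c=cam(d);print(n,c[0],c[1:3],np.round(c[3],3).tolist())
    for q in ['nut','collar','tube','plate','dish','post','tray','pin_nest','tape']:
        r=regions_of(q,n)
        for x in r[:2]:
            m=x['region'].astype(np.uint8);rc=cv2.minAreaRect(cv2.findNonZero(m))
            z={'nut':78+9,'collar':57,'tube':39,'plate':14,'dish':9,'post':5,'tray':8,'pin_nest':5,'tape':48}[q]
            print(q,round(x['score'],2),x['box'],[np.round(v,1).tolist() if not np.isscalar(v) else round(v,1) for v in rc],np.round(toz(c,rc[0],z)[0]))
E
```

```text
pics
{'clock': 0.0, 'joints': [-0.92, 0.386, 0.007, -0.0, -1.194, -0.259], 'joint_vel': [-0.002, -0.0, 0.001, 0.001, 0.001, 0.001], 'joint_efforts': [-0.001, -39.229, 18.84, 4.186, -0.005, -0.0], 'position': [238.445, -577.079, 230.199], 'ee_rot': [-0.195, 0.981, 0.001, -0.0], 'contact_force': [-0.391, -0.117, -1.105], 'wrist_torque': [0.029, 0.044, 0.047], 'gripper_width': 85.656}
scene 397.90780653039633 (312.99555023763116, 198.56474417719667) [[0.852, 0.401, -0.336, 884.181], [0.523, -0.668, 0.529, -516.76], [-0.012, -0.627, -0.779, 850.521], [0.0, 0.0, 0.0, 1.0]]
nut 0.63 [197.1, 312.3, 18.0, 23.9] [[206.1, 324.4], [21.4, 16.6], 59.0] [ 541. -378.   87.]
nut 0.31 [189.3, 311.4, 40.7, 41.3] [[211.9, 330.1], [24.9, 42.5], 43.7] [ 558. -380.   87.]
collar 0.92 [197.1, 317.3, 28.6, 25.0] [[211.1, 330.1], [22.4, 29.3], 50.9] [ 544. -376.   57.]
tube 0.82 [191.2, 309.8, 37.3, 41.6] [[211.3, 330.3], [23.3, 41.0], 45.0] [ 537. -373.   39.]
plate 0.86 [183.4, 308.8, 57.3, 52.1] [[212.3, 333.8], [26.0, 55.3], 51.7] [ 533. -373.   14.]
dish 0.59 [341.1, 230.0, 22.4, 25.2] [[352.5, 242.5], 
[... 1109 characters left out ...]
 201.4], [29.3, 16.1], 2.4] [ 534. -361.   39.]
plate 0.57 [436.2, 191.6, 33.9, 21.1] [[454.7, 202.0], [31.3, 17.3], 2.7] [ 534. -371.   14.]
plate 0.54 [430.1, 192.3, 41.8, 26.7] [[452.8, 204.0], [41.5, 20.5], 15.7] [ 528. -366.   14.]
dish 0.6 [312.9, 141.0, 25.6, 23.7] [[324.7, 152.1], [21.9, 21.9], 26.6] [676. -10.   9.]
post 0.85 [248.3, 212.5, 37.7, 36.7] [[267.2, 230.1], [28.0, 27.8], 38.7] [455. 152.   5.]
tray 0.72 [344.0, 216.6, 44.7, 30.1] [[368.0, 232.1], [39.0, 25.7], 14.7] [ 450. -130.    8.]
pin_nest 0.63 [167.8, 175.7, 45.8, 61.5] [[191.1, 206.3], [53.5, 37.3], 66.0] [522. 370.   5.]
tape 0.51 [389.4, 164.5, 23.9, 16.4] [[398.8, 170.3], [11.3, 21.9], 45.0] [ 618. -212.   48.]
```

```bash
python3 - <<'E'
from h import *
t=cv2.imread('pics/top0.png');a=cv2.resize(t[120:270,150:490],None,fx=2.35,fy=2.35,interpolation=3)
s=cv2.imread('pics/scene0.png');b=cv2.resize(s[290:370,165:305],None,fx=4,fy=4,interpolation=3)
a=a[:,:799];out=np.zeros((600,800,3),np.uint8);out[:a.shape[0],:a.shape[1]]=a
b=cv2.resize(b,None,fx=.75,fy=.75);out[355:595,:b.shape[1]]=b[:240]
cv2.imwrite('pics/c0.png',out)
d=get_image('wrist');print(d['vfov'],d['cx'],d['cy'],np.round(d['mount'],3).tolist())
E
```

```text
62.21119198863088 324.8459754101525 196.36868588543888 [[-0.0, -0.956, -0.292, 74.996], [1.0, -0.0, -0.0, 0.834], [-0.0, -0.292, 0.956, -142.461], [0.0, 0.0, 0.0, 1.0]]
```

View pics/c0.png

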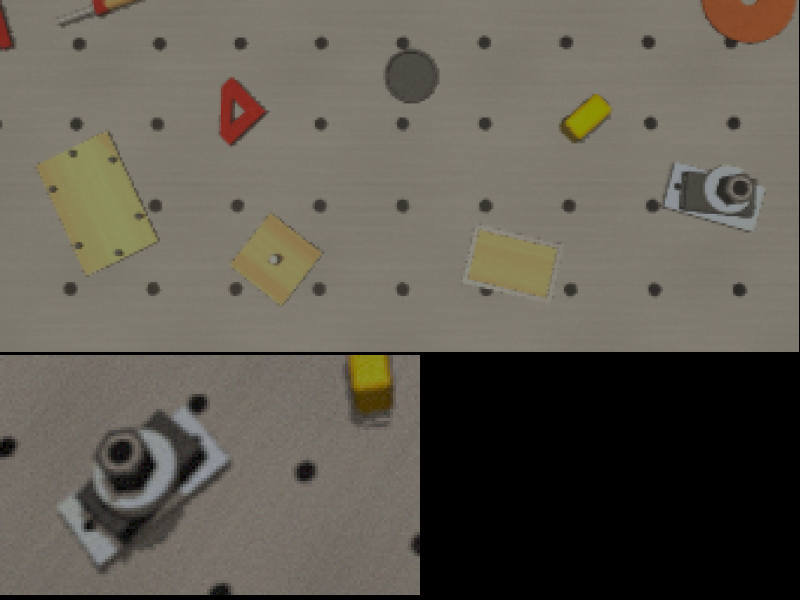

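Emit:
servo_tool(
  turn=[
    [0,0,0],
    [0,0,0],
    [0,0,0],
    [0,0,0],
    [0,0,0],
  ],
  dp=[
    [0.042,0.03,0.01],
    [0.042,0.03,0.01],
    [0.042,0.03,0.01],
    [0.042,0.03,0.01],
    [0.042,0.03,0.01],
  ],
  fingers=[0.085,0.085,0.085,0.085,0.085],
)

```text
clock: 1.68
position: [450.8, -424.8, 281.7]
ee_rot: [-0.191, 0.982, 0.001, -0.001]
contact_force: [0.1, -0.6, -0.4]
gripper_width: 84.8
```

Emit:
servo_tool(
  turn=[
    [0,0,0],
    [0,0,0],
    [0,0,0],
    [0,0,0],
    [0,0,0],
  ],
  dp=[
    [0.04,0.03,0],
    [0.035,0.02,0],
    [0.01,0.005,0],
    [0,0,0],
    [0,0,0],
  ],
  fingers=[0.085,0.085,0.085,0.085,0.085],
)

```text
clock: 2.3
position: [540.2, -366.0, 282.6]
ee_rot: [-0.193, 0.981, 0.0, -0.0]
contact_force: [-0.3, 0.0, 0.6]
gripper_width: 85.0
```

```bash
python3 - <<'E'
from h import *
s=read_state();d=get_image('wrist');c=cam(d,s);save(d['img'],'w1.png');print(s['position'],s['ee_rot'],s['contact_force'])
zz={'nut':87,'collar':57,'tube':39,'plate':14}
for q in zz:
    for x in regions_of(q,'wrist')[:2]:
        m=x['region'].astype(np.uint8);rc=cv2.minAreaRect(cv2.findNonZero(m));b=cv2.boxPoints(rc)
        print(q,round(x['score'],2),x['box'],np.round(toz(c,rc[0],zz[q])[0],1),np.round(toz(c,b,zz[q])[:,:2]).tolist())
E
```

```text
[ 540.17245583 -366.03656696  282.60518202] [-1.92898624e-01  9.81218689e-01  6.08514981e-05 -3.92492900e-05] [-0.31366081  0.02840964  0.59163948]
nut 0.8 [304.0, 143.9, 32.9, 31.6] [ 532.3 -375.4   87. ] [[529.0, -400.0], [507.0, -376.0], [536.0, -350.0], [558.0, -375.0]]
tube 0.86 [288.8, 123.6, 77.4, 61.4] [ 530.4 -368.9   39. ] [[549.0, -412.0], [503.0, -405.0], [511.0, -326.0], [559.0, -330.0]]
plate 0.66 [278.4, 106.7, 95.0, 85.9] [ 528.1 -370.3   14. ] [[540.0, -430.0], [488.0, -414.0], [516.0, -309.0], [572.0, -323.0]]
plate 0.32 [377.5, 235.6, 49.8, 42.0] [ 628.6 -213.1   14. ] [[631.0, -255.0], [587.0, -208.0], [626.0, -170.0], [672.0, -219.0]]
```

View pics/w1.png

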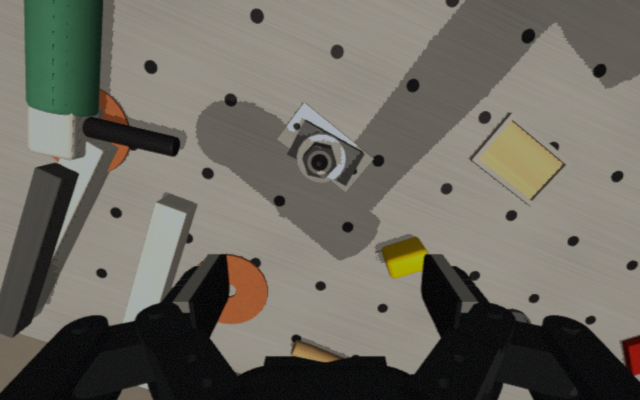

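Emit:
servo_tool(
  turn=[
    [0,0,0],
    [0,0,0],
    [0,0,0],
    [0,0,0],
    [0,0,0],
  ],
  dp=[
    [-0.004,-0.003,-0.045],
    [-0.004,-0.003,-0.045],
    [0,0,-0.01],
    [0,0,0],
    [0,0,0],
  ],
  fingers=[0.085,0.085,0.085,0.085,0.085],
)

```text
clock: 3.18
position: [533.0, -374.8, 185.9]
ee_rot: [-0.192, 0.981, -0.003, 0.004]
contact_force: [0.8, -0.7, 0.9]
gripper_width: 85.0
```

```bash
python3 - <<'E'
from h import *
s=read_state();d=get_image('wrist');c=cam(d,s);print(s['position'],s['ee_rot'],s['contact_force'],s['clock'])
zz={'nut':87,'collar':57,'tube':39,'plate':14}
for q in zz:
    for x in regions_of(q,'wrist')[:2]:
        m=x['region'].astype(np.uint8);rc=cv2.minAreaRect(cv2.findNonZero(m));b=cv2.boxPoints(rc)
        print(q,round(x['score'],2),x['box'],np.round(toz(c,rc[0],zz[q])[0],1),np.round(toz(c,b,zz[q])[:,:2]).tolist())
# rectify z=87 plane around nut, 0.25mm/px... x right, y up
p0=np.array([532,-372])
cor=np.array([[-40,40],[40,40],[40,-40],[-40,-40]])
out=[]
for z in (87,57):
    w=np.c_[p0+cor,np.full(4,z)]
    H=cv2.getPerspectiveTransform(proj(c,w).astype(np.float32),np.float32([[0,0],[400,0],[400,400],[0,400]]))
    o=cv2.warpPerspective(d['img'],H,(400,400),flags=cv2.INTER_CUBIC)
    for k in range(0,400,50): cv2.putText(o,str(int(p0[0]-40+k/5)),(k,10),0,.35,(255,0,0)); cv2.putText(o,str(int(p0[1]+40-k/5)),(0,k+5),0,.35,(255,0,0));o[::50,k]=(255,0,0)
    out.append(o)
save(np.hstack(out),'n1.png')
E
```

```text
[ 532.9556081  -374.81066694  185.85435547] [-0.19197222  0.98138714 -0.00342012  0.00377488] [ 0.76016973 -0.66378436  0.87824059] 3.175
nut 0.68 [299.6, 168.8, 47.3, 50.1] [ 531. -376.   87.] [[525.0, -402.0], [505.0, -377.0], [537.0, -350.0], [559.0, -375.0]]
collar 0.63 [295.3, 158.4, 64.1, 57.5] [ 531.2 -374.1   57. ] [[564.0, -395.0], [513.0, -406.0], [500.0, -354.0], [551.0, -340.0]]
tube 0.67 [286.1, 137.0, 96.5, 83.3] [ 528.6 -369.    39. ] [[549.0, -411.0], [502.0, -406.0], [509.0, -327.0], [558.0, -329.0]]
tube 0.66 [393.8, 288.5, 41.9, 44.9] [ 627.7 -238.9   39. ] [[617.0, -269.0], [597.0, -250.0], [638.0, -208.0], [661.0, -228.0]]
plate 0.7 [273.3, 116.0, 121.7, 111.0] [ 527.4 -370.1   14. ] [[540.0, -431.0], [486.0, -414.0], [514.0, -308.0], [573.0, -321.0]]
```

View pics/n1.png

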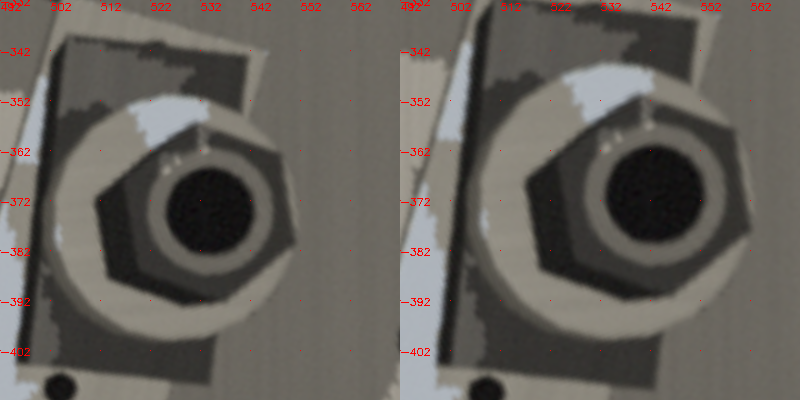

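Emit:
servo_tool(
  turn=[
    [0,0,0.155],
    [0,0,0.155],
    [0,0,0],
    [0,0,0],
    [0,0,0],
  ],
  dp=[
    [0,0,-0.03],
    [0,0,-0.03],
    [0,0,-0.02],
    [0,0,0],
    [0,0,0],
  ],
  fingers=[0.055,0.055,0.055,0.055,0.055],
)

```text
clock: 4.05
position: [534.6, -375.1, 107.1]
ee_rot: [-0.347, 0.938, -0.005, 0.007]
contact_force: [0.9, 0.3, 0.5]
gripper_width: 54.9
```

```bash
cat >> h.py <<'E'
from scipy.spatial.transform import Rotation as R
def go(x,y,z,phi):
    s=read_state();al=np.radians((phi+90)/2)
    c=R.from_quat(s['ee_rot']);best=None
    for a in (al,al+np.pi/2):
        r=(R.from_quat([np.cos(a),np.sin(a),0,0])*c.inv()).as_rotvec()
        if best is None or np.linalg.norm(r)<np.linalg.norm(best): best=r
    print('t',round(s['clock'],2),'dp',np.round((np.array([x,y,z])-s['position'])/1000,4),'turn',np.round(best,3),'F',np.round(s['contact_force'],1),'w',round(s['gripper_width'],1),'j6',round(s['joints'][5],2))
E
python3 - <<'E'
from h import *
go(533.5,-374.5,60,130)
E
```

```text
t 4.05 dp [-0.0011  0.0006 -0.0471] turn [ 0.004  0.016 -0.01 ] F [0.9 0.3 0.5] w 54.9 j6 -0.5
```

Emit:
servo_tool(
  turn=[
    [0.004,0.016,-0.01],
    [0,0,0],
    [0,0,0],
    [0,0,0],
    [0,0,0],
  ],
  dp=[
    [-0.001,0.0005,-0.02],
    [0,0,-0.015],
    [0,0,-0.009],
    [0,0,0],
    [0,0,0],
  ],
  fingers=[0.055,0.055,0.055,0.055,0.055],
)

```text
clock: 4.68
position: [534.3, -374.8, 61.6]
ee_rot: [-0.342, 0.94, -0.001, 0.0]
contact_force: [0.2, 0.2, 0.4]
gripper_width: 55.1
```

```bash
python3 - <<'E'
from h import *
go(533.5,-374.5,60,130)
d=get_image('wrist');save(d['img'],'g1.png')
E
```

```text
t 4.67 dp [-0.0008  0.0003 -0.0016] turn [0.001 0.001 0.001] F [0.2 0.2 0.4] w 55.1 j6 -0.51
```

View pics/g1.png

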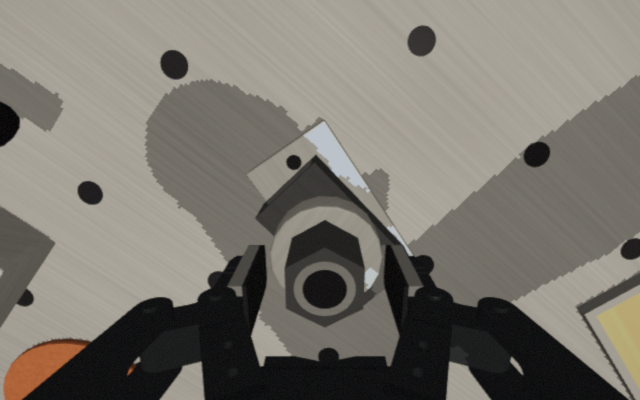

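Emit:
servo_tool(
  turn=[
    [0,0,0],
    [0,0,0],
    [0,0,0],
    [0,0,0],
    [0,0,0],
  ],
  dp=[
    [0,0,-0.001],
    [0,0,0],
    [0,0,0],
    [0,0,0],
    [0,0,0],
  ],
  fingers=[0.04,0.033,0.025,0.02,0.02],
)

```text
clock: 5.35
position: [534.8, -375.0, 61.7]
ee_rot: [-0.342, 0.94, -0.001, 0.001]
contact_force: [-0.1, 0.7, -1.1]
gripper_width: 31.1
```

```bash
python3 - <<'E'
from h import *
go(676,-10,140,130)
E
```

```text
t 5.35 dp [0.1412 0.365  0.0783] turn [0.002 0.003 0.001] F [-0.1  0.7 -1.1] w 31.1 j6 -0.51
```

Emit:
servo_tool(
  turn=[
    [0,0,0],
    [0,0,0],
    [0,0,0],
    [0,0,0],
    [0,0,0],
  ],
  dp=[
    [0,0,0.015],
    [0,0,0.045],
    [0.01,0.03,0.045],
    [0.02,0.052,0.02],
    [0.02,0.052,0],
  ],
  fingers=[0.02,0.02,0.02,0.02,0.02],
)

```text
clock: 5.98
position: [583.9, -241.1, 193.8]
ee_rot: [-0.338, 0.941, -0.002, 0.002]
contact_force: [1.1, 0.5, -1.1]
gripper_width: 30.9
```

Emit:
servo_tool(
  turn=[
    [0,0,0],
    [0,0,0],
    [0,0,0],
    [0,0,0],
    [0,0,0],
  ],
  dp=[
    [0.02,0.052,0],
    [0.02,0.052,0],
    [0.02,0.05,0],
    [0.02,0.035,0],
    [0,0,0],
  ],
  fingers=[0.02,0.02,0.02,0.02,0.02],
)

```text
clock: 6.6
position: [667.0, -41.9, 200.6]
ee_rot: [-0.34, 0.94, -0.003, 0.006]
contact_force: [-0.2, -0.1, -0.6]
gripper_width: 31.1
```

```bash
python3 - <<'E'
from h import *
s=read_state();d=get_image('wrist');c=cam(d,s);save(d['img'],'w2.png')
for q in ['dish','nut']:
    for x in regions_of(q,'wrist')[:2]:
        m=x['region'].astype(np.uint8);b=x['box'];e=cv2.fitEllipse(max(cv2.findContours(m,0,1)[0],key=len))
        print(q,round(x['score'],2),b,np.round(toz(c,e[0],9)[0],1),np.round(e[1]))
go(676,-10,140,130)
E
```

```text
dish 0.71 [313.7, 165.4, 59.4, 57.9] [676.5 -11.    9. ] [58. 60.]
nut 0.68 [286.0, 221.2, 79.5, 101.8] [761.7  35.7   9. ] [ 81. 103.]
t 6.75 dp [ 0.0104  0.0352 -0.0606] turn [0.002 0.012 0.007] F [-0.4 -0.6 -1.8] w 31.1 j6 -1.06
```

View pics/w2.png

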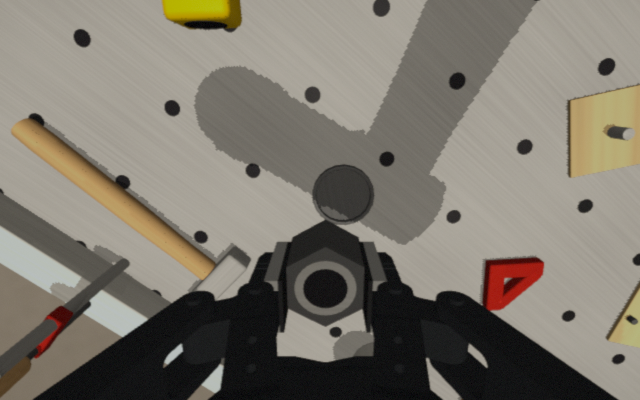

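Emit:
servo_tool(
  turn=[
    [0.002,0.012,0.007],
    [0,0,0],
    [0,0,0],
    [0,0,0],
    [0,0,0],
  ],
  dp=[
    [0.008,0.031,-0.02],
    [0,0,-0.05],
    [0,0,-0.05],
    [0,0,-0.04],
    [0,0,0],
  ],
  fingers=[0.02,0.02,0.02,0.02,0.02],
)

```text
clock: 7.38
position: [672.1, -21.8, 41.0]
ee_rot: [-0.337, 0.941, -0.001, 0.002]
contact_force: [0.4, -0.7, -0.6]
gripper_width: 31.0
```

```bash
python3 - <<'E'
from h import *
go(676.5,-11,8,130)
E
```

```text
t 7.38 dp [ 0.0044  0.0108 -0.033 ] turn [-0.     0.005  0.01 ] F [ 0.4 -0.7 -0.6] w 31.0 j6 -1.09
```

Emit:
servo_tool(
  turn=[
    [0,0.005,0.01],
    [0,0,0],
    [0,0,0],
    [0,0,0],
    [0,0,0],
  ],
  dp=[
    [0.004,0.011,0],
    [0,0,-0.01],
    [0,0,-0.01],
    [0,0,-0.005],
    [0,0,0],
  ],
  fingers=[0.02,0.02,0.02,0.02,0.02],
)

```text
clock: 8.0
position: [680.2, -10.9, 21.5]
ee_rot: [-0.342, 0.94, -0.001, 0.005]
contact_force: [0.1, -0.5, -1.4]
gripper_width: 30.8
```

```bash
python3 - <<'E'
from h import *
go(676.5,-11,8,130)
E
```

```text
t 8.0 dp [-0.0037 -0.0001 -0.0135] turn [-0.001  0.011  0.   ] F [ 0.1 -0.5 -1.4] w 30.8 j6 -1.1
```

Emit:
servo_tool(
  turn=[
    [0,0.01,0],
    [0,0,0],
    [0,0,0],
    [0,0,0],
    [0,0,0],
  ],
  dp=[
    [-0.003,0,-0.005],
    [0,0,-0.004],
    [0,0,-0.002],
    [0,0,-0.001],
    [0,0,0],
  ],
  fingers=[0.02,0.02,0.02,0.02,0.02],
)

```text
clock: 8.62
position: [677.2, -10.9, 9.0]
ee_rot: [-0.342, 0.94, 0.001, 0.001]
contact_force: [0.7, -0.6, -0.7]
gripper_width: 30.8
```

```bash
python3 - <<'E'
from h import *
go(676.5,-11,8,130)
s=read_state();d=get_image('wrist');save(d['img'],'w3.png')
E
```

```text
t 8.62 dp [-0.0007 -0.0001 -0.001 ] turn [-0.001  0.001  0.   ] F [ 0.7 -0.6 -0.7] w 30.8 j6 -1.09
```

View pics/w3.png

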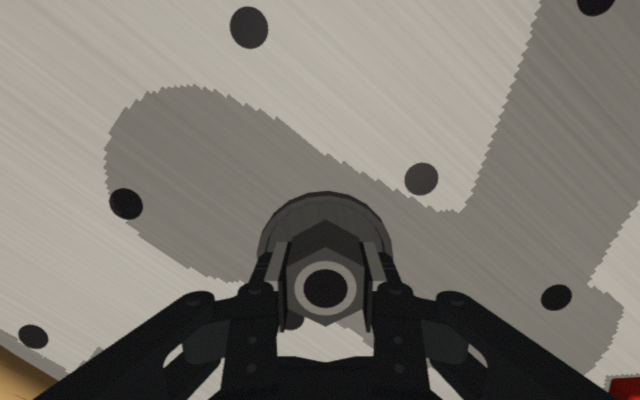

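Emit:
servo_tool(
  turn=[
    [0,0,0],
    [0,0,0],
    [0,0,0],
    [0,0,0],
    [0,0,0],
  ],
  dp=[
    [0,0,-0.001],
    [0,0,-0.001],
    [0,0,-0.0005],
    [0,0,0],
    [0,0,0],
  ],
  fingers=[0.02,0.02,0.02,0.02,0.02],
)

```text
clock: 9.3
position: [677.5, -10.8, 7.7]
ee_rot: [-0.342, 0.94, 0.0, 0.001]
contact_force: [-0.5, 0.3, -0.6]
gripper_width: 31.0
```

Emit:
servo_tool(
  turn=[
    [0,0,0],
    [0,0,0],
    [0,0,0],
    [0,0,0],
    [0,0,0],
  ],
  dp=[
    [0,0,-0.001],
    [0,0,-0.001],
    [0,0,-0.0005],
    [0,0,0],
    [0,0,0],
  ],
  fingers=[0.02,0.02,0.02,0.02,0.02],
)

```text
clock: 9.93
position: [677.5, -10.8, 7.7]
ee_rot: [-0.342, 0.94, 0.0, 0.001]
contact_force: [-1.9, 0.2, 2.7]
gripper_width: 31.2
```

Emit:
servo_tool(
  turn=[
    [0,0,0],
    [0,0,0],
    [0,0,0],
    [0,0,0],
    [0,0,0],
  ],
  dp=[
    [0,0,0],
    [0,0,0],
    [0,0,0],
    [0,0,0],
    [0,0,0],
  ],
  fingers=[0.034,0.038,0.038,0.038,0.038],
)

```text
clock: 10.55
position: [678.1, -10.8, 6.5]
ee_rot: [-0.342, 0.94, -0.0, 0.001]
contact_force: [-0.4, 0.5, 0.7]
gripper_width: 37.9
```

Emit:
servo_tool(
  turn=[
    [0,0,0],
    [0,0,0],
    [0,0,0],
    [0,0,0],
    [0,0,0],
  ],
  dp=[
    [0,0,0.01],
    [0,0,0.03],
    [0,0,0.05],
    [0,-0.02,0.05],
    [-0.015,-0.05,0.03],
  ],
  fingers=[0.038,0.038,0.038,0.06,0.085],
)

```text
clock: 11.18
position: [661.8, -79.7, 181.0]
ee_rot: [-0.345, 0.939, -0.0, -0.001]
contact_force: [0.2, -0.7, -0.8]
gripper_width: 72.9
```

Emit:
servo_tool(
  turn=[
    [0,0,0],
    [0,0,0],
    [0,0,0],
    [0,0,0],
    [0,0,0],
  ],
  dp=[
    [-0.022,-0.053,0],
    [-0.022,-0.053,0],
    [-0.022,-0.053,0],
    [-0.022,-0.053,0],
    [-0.02,-0.053,0],
  ],
  fingers=[0.085,0.085,0.085,0.085,0.085],
)

```text
clock: 11.8
position: [552.9, -351.8, 191.7]
ee_rot: [-0.347, 0.938, -0.005, 0.007]
contact_force: [0.6, 0.4, 0.2]
gripper_width: 85.0
```

Emit:
servo_tool(
  turn=[
    [0,0,0],
    [0,0,0],
    [0,0,0],
    [0,0,0],
    [0,0,0],
  ],
  dp=[
    [-0.01,-0.02,0],
    [0,0,0],
    [0,0,0],
    [0,0,0],
    [0,0,0],
  ],
  fingers=[0.085,0.085,0.085,0.085,0.085],
)

```text
clock: 12.42
position: [541.5, -374.3, 194.4]
ee_rot: [-0.345, 0.938, -0.006, 0.008]
contact_force: [-0.7, 0.2, -0.1]
gripper_width: 84.9
```

```bash
cat >> h.py <<'E'
def rect(c,img,p0,z,h=50,px=4):
    cor=np.array([[-h,h],[h,h],[h,-h],[-h,-h]]);n=2*h*px
    H=cv2.getPerspectiveTransform(proj(c,np.c_[np.array(p0)+cor,np.full(4,z)]).astype(np.float32),np.float32([[0,0],[n,0],[n,n],[0,n]]))
    return cv2.warpPerspective(img,H,(n,n),flags=cv2.INTER_CUBIC)
def look(qs,camn='wrist',k=1):
    s=read_state();d=get_image(camn);c=cam(d,s)
    for q,z in qs.items():
        for x in regions_of(q,camn)[:k]:
            m=x['region'].astype(np.uint8);rc=cv2.minAreaRect(cv2.findNonZero(m));b=toz(c,cv2.boxPoints(rc),z)[:,:2]
            e=cv2.fitEllipse(max(cv2.findContours(m,0,1)[0],key=len))
            v=[b[1]-b[0],b[2]-b[1]]
            print(q,round(x['score'],2),np.round(x['box']),'rect',np.round(b.mean(0),1),[(round(np.linalg.norm(a),1),round(np.degrees(np.arctan2(a[1],a[0])),1)) for a in v],'ell',np.round(toz(c,e[0],z)[0,:2],1))
    return s,d,c
E
python3 - <<'E'
from h import *
s,d,c=look({'collar':57,'tube':39,'plate':14})
go(532,-374,42,130);p=(530,-370)
save(np.hstack([rect(c,d['img'],p,57),rect(c,d['img'],p,39)]),'n2.png')
look({'nut':33,'dish':9},'top')
E
```

```text
collar 0.9 [300. 146.  60.  64.] rect [ 534.6 -373.1] [(np.float64(53.0), np.float64(130.5)), (np.float64(57.1), np.float64(42.4))] ell [ 533.7 -373.7]
tube 0.59 [296. 125.  89.  92.] rect [ 530.2 -368.8] [(np.float64(44.3), np.float64(173.2)), (np.float64(80.0), np.float64(84.4))] ell [ 530.9 -344.7]
plate 0.81 [286. 102. 103. 123.] rect [ 529.6 -369.8] [(np.float64(56.3), np.float64(162.7)), (np.float64(109.7), np.float64(75.0))] ell [ 555.6 -347.2]
t 12.62 dp [-0.0092  0.0008 -0.1523] turn [ 0.005  0.018 -0.007] F [ 0.  -0.9  0.1] w 85.3 j6 -0.5
nut 0.51 [319. 146.  13.  14.] rect [674.4 -10.6] [(np.float64(33.5), np.float64(-90.1)), (np.float64(33.9), np.float64(180.0))] ell [674.4 -10.2]
dish 0.57 [312. 141.  26.  24.] rect [676.5 -10.4] [(np.float64(62.8), np.float64(-90.1)), (np.float64(63.5), np.float64(179.9))] ell [677.5  -9.6]
```

View pics/n2.png

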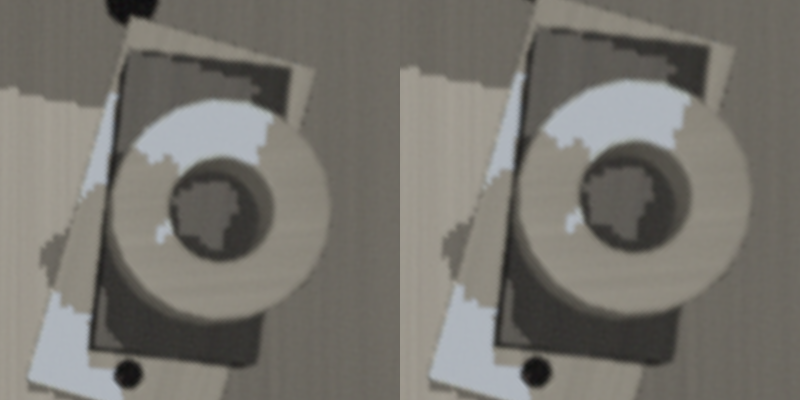

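Emit:
servo_tool(
  turn=[
    [0.005,0.018,-0.007],
    [0,0,0],
    [0,0,0],
    [0,0,0],
    [0,0,0],
  ],
  dp=[
    [-0.007,0.001,-0.03],
    [0,0,-0.05],
    [0,0,-0.04],
    [0,0,-0.01],
    [0,0,0],
  ],
  fingers=[0.085,0.085,0.085,0.085,0.085],
)

```text
clock: 13.4
position: [535.2, -375.1, 63.8]
ee_rot: [-0.342, 0.94, -0.002, 0.002]
contact_force: [-0.4, 1.0, 0.1]
gripper_width: 85.0
```

```bash
python3 - <<'E'
from h import *
go(534.5,-373,42,130)
E
```

```text
t 13.4 dp [-0.0007  0.0021 -0.0218] turn [0.003 0.005 0.001] F [-0.4  1.   0.1] w 85.0 j6 -0.51
```

Emit:
servo_tool(
  turn=[
    [0.003,0.005,0],
    [0,0,0],
    [0,0,0],
    [0,0,0],
    [0,0,0],
  ],
  dp=[
    [-0.0005,0.0015,-0.01],
    [0,0,-0.008],
    [0,0,-0.004],
    [0,0,0],
    [0,0,0],
  ],
  fingers=[0.085,0.085,0.085,0.07,0.065],
)

```text
clock: 14.02
position: [537.4, -374.8, 45.1]
ee_rot: [-0.342, 0.94, -0.003, 0.003]
contact_force: [-0.5, 0.7, -0.2]
gripper_width: 65.0
```

Emit:
servo_tool(
  turn=[
    [0,0,0],
    [0,0,0],
    [0,0,0],
    [0,0,0],
    [0,0,0],
  ],
  dp=[
    [0,0,0],
    [0,0,0],
    [0,0,0],
    [0,0,0],
    [0,0,0],
  ],
  fingers=[0.06,0.057,0.05,0.045,0.045],
)

```text
clock: 14.65
position: [537.7, -374.9, 46.2]
ee_rot: [-0.342, 0.94, -0.004, 0.003]
contact_force: [-0.1, 0.3, 0.7]
gripper_width: 52.6
```

```bash
python3 - <<'E'
from h import *
go(455,152,140,130)
E
```

```text
t 14.65 dp [-0.0827  0.5269  0.0938] turn [ 0.005  0.009 -0.   ] F [-0.1  0.3  0.7] w 52.6 j6 -0.51
```

```bash
python3 - <<'E'
from h import *
s,d,c=look({'collar':57});save(d['img'][130:400,150:500],'g2.png')
E
```

```text
collar 0.82 [265. 202. 115. 121.] rect [ 534.9 -376.1] [(np.float64(48.7), np.float64(130.1)), (np.float64(59.2), np.float64(42.9))] ell [ 533.6 -377. ]
```

View pics/g2.png

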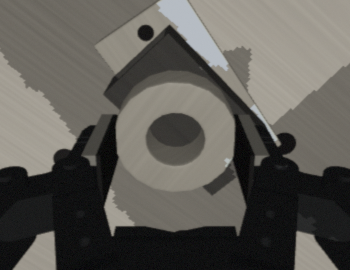

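Emit:
servo_tool(
  turn=[
    [0.005,0.009,0],
    [0,0,0],
    [0,0,0],
    [0,0,0],
    [0,0,0],
  ],
  dp=[
    [0,0,0],
    [0,0,0],
    [-0.001,0.001,-0.004],
    [-0.001,0.001,-0.004],
    [0,0,-0.002],
  ],
  fingers=[0.065,0.065,0.065,0.065,0.065],
)

```text
clock: 15.38
position: [535.5, -372.8, 34.9]
ee_rot: [-0.342, 0.94, 0.001, -0.0]
contact_force: [-0.0, -0.2, -0.2]
gripper_width: 65.1
```

Emit:
servo_tool(
  turn=[
    [0,0,0],
    [0,0,0],
    [0,0,0],
    [0,0,0],
    [0,0,0],
  ],
  dp=[
    [0,0,0],
    [0,0,0],
    [0,0,0],
    [0,0,0],
    [0,0,0],
  ],
  fingers=[0.06,0.057,0.05,0.045,0.045],
)

```text
clock: 16.0
position: [536.1, -373.1, 35.7]
ee_rot: [-0.342, 0.94, -0.0, 0.0]
contact_force: [0.3, -0.2, 0.1]
gripper_width: 53.6
```

```bash
python3 - <<'E'
from h import *
go(455,152,140,130)
E
```

```text
t 16.0 dp [-0.0811  0.5251  0.1043] turn [-0.  0. -0.] F [ 0.3 -0.2  0.1] w 53.6 j6 -0.51
```

Emit:
servo_tool(
  turn=[
    [0,0,0],
    [0,0,0],
    [0,0,0],
    [0,0,0],
    [0,0,0],
  ],
  dp=[
    [0,0,0],
    [0,0,0],
    [0,0,0.002],
    [0,0,0.002],
    [0,0,0],
  ],
  fingers=[0.062,0.062,0.062,0.062,0.062],
)

```text
clock: 16.62
position: [535.6, -372.8, 39.3]
ee_rot: [-0.342, 0.94, 0.001, -0.0]
contact_force: [-0.2, 0.3, -0.6]
gripper_width: 61.9
```

Emit:
servo_tool(
  turn=[
    [0,0,0],
    [0,0,0],
    [0,0,0],
    [0,0,0],
    [0,0,0],
  ],
  dp=[
    [0,0,0],
    [0,0,0],
    [0,0,0],
    [0,0,0],
    [0,0,0],
  ],
  fingers=[0.06,0.057,0.05,0.045,0.045],
)

```text
clock: 17.25
position: [536.0, -373.0, 39.8]
ee_rot: [-0.342, 0.94, 0.0, 0.0]
contact_force: [-0.3, -0.4, 2.2]
gripper_width: 53.2
```

Emit:
servo_tool(
  turn=[
    [0,0,0],
    [0,0,0],
    [0,0,0],
    [0,0,0],
    [0,0,0],
  ],
  dp=[
    [0,0,0.004],
    [0,0,0.008],
    [0,0,0.01],
    [0,0,0.01],
    [0,0,0],
  ],
  fingers=[0.045,0.045,0.045,0.045,0.045],
)

```text
clock: 17.88
position: [535.5, -372.7, 73.6]
ee_rot: [-0.342, 0.94, 0.001, -0.0]
contact_force: [-0.1, 0.3, -0.9]
gripper_width: 52.8
```

```bash
python3 - <<'E'
from h import *
s,d,c=look({'collar':87,'tube':39});save(d['img'][130:400,150:500],'g3.png')
go(455,152,140,130)
E
```

```text
collar 0.71 [262. 206. 121. 125.] rect [ 534.6 -372.4] [(np.float64(50.5), np.float64(129.9)), (np.float64(61.4), np.float64(43.0))] ell [ 533.4 -373.4]
tube 0.79 [260. 150. 145. 133.] rect [ 530.1 -369. ] [(np.float64(46.3), np.float64(174.6)), (np.float64(82.2), np.float64(84.6))] ell [ 527.8 -373.5]
t 18.02 dp [-0.0796  0.5242  0.0681] turn [-0.002 -0.003  0.001] F [ 0.2  0.3 -0.5] w 53.4 j6 -0.51
```

View pics/g3.png

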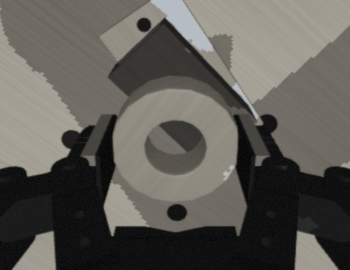

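Emit:
servo_tool(
  turn=[
    [0,0,0],
    [0,0,0],
    [0,0,0],
    [0,0,0],
    [0,0,0],
  ],
  dp=[
    [0,0,0.045],
    [0,0.02,0.045],
    [-0.009,0.055,0.02],
    [-0.009,0.055,0],
    [-0.009,0.055,0],
  ],
  fingers=[0.045,0.045,0.045,0.045,0.045],
)

```text
clock: 18.65
position: [505.5, -185.0, 181.0]
ee_rot: [-0.338, 0.941, 0.004, -0.003]
contact_force: [-0.0, 0.4, -0.9]
gripper_width: 53.3
```

Emit:
servo_tool(
  turn=[
    [0,0,0],
    [0,0,0],
    [0,0,0],
    [0,0,0],
    [0,0,0],
  ],
  dp=[
    [-0.009,0.055,0],
    [-0.009,0.055,0],
    [-0.009,0.055,0],
    [-0.009,0.055,0],
    [-0.009,0.055,0],
  ],
  fingers=[0.045,0.045,0.045,0.045,0.045],
)

```text
clock: 19.27
position: [456.9, 98.3, 180.5]
ee_rot: [-0.338, 0.941, 0.004, -0.003]
contact_force: [0.3, -0.5, 0.0]
gripper_width: 52.9
```

Emit:
servo_tool(
  turn=[
    [0,0,0],
    [0,0,0],
    [0,0,0],
    [0,0,0],
    [0,0,0],
  ],
  dp=[
    [-0.005,0.03,0],
    [0,0,0],
    [0,0,0],
    [0,0,0],
    [0,0,0],
  ],
  fingers=[0.045,0.045,0.045,0.045,0.045],
)

```text
clock: 19.9
position: [450.4, 130.1, 179.7]
ee_rot: [-0.34, 0.941, 0.004, -0.004]
contact_force: [-0.3, -0.5, -2.3]
gripper_width: 53.1
```

```bash
python3 - <<'E'
from h import *
s,d,c=look({'post':5},k=2);go(455,152,140,130);save(d['img'],'w4.png')
E
```

```text
post 0.8 [289. 146.  90.  77.] rect [455.4 151.1] [(np.float64(78.5), np.float64(141.0)), (np.float64(79.5), np.float64(53.1))] ell [445.3 148.3]
t 20.0 dp [ 0.0046  0.0218 -0.0397] turn [-0.005 -0.01   0.005] F [-0.4 -0.6 -1.6] w 53.1 j6 -1.49
```

View pics/w4.png

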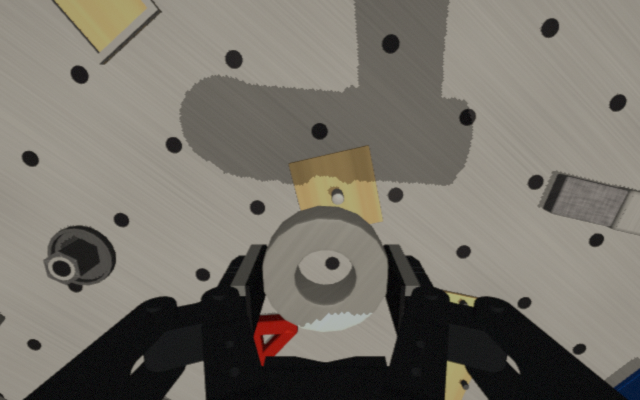

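```bash
python3 - <<'E'
from h import *
s=read_state();d=get_image('wrist');c=cam(d,s)
print(toz(c,[(338,197)],25),toz(c,[(337,189)],25), proj(c,[[455.4,151.5,25],[455.4,151.5,5]]), c[3][:3,3])
go(455.4,151.5,30,130)
E
```

```text
[[453.24840345 151.80326951  25.        ]] [[447.90789824 146.04365141  25.        ]] [[336.27164871 198.4942382 ]
 [335.41470627 192.59686782]] [393.64916747  82.5353234  322.5050912 ]
t 20.05 dp [ 0.005   0.0211 -0.1498] turn [-0.005 -0.009  0.005] F [-0.5 -0.3 -1.2] w 52.8 j6 -1.49
```

Emit:
servo_tool(
  turn=[
    [-0.005,-0.01,0.005],
    [0,0,0],
    [0,0,0],
    [0,0,0],
    [0,0,0],
  ],
  dp=[
    [0.003,0.011,0],
    [0.002,0.01,-0.02],
    [0,0,-0.04],
    [0,0,-0.04],
    [0,0,-0.01],
  ],
  fingers=[0.045,0.045,0.045,0.045,0.045],
)

```text
clock: 20.68
position: [458.5, 155.3, 69.3]
ee_rot: [-0.343, 0.939, -0.0, 0.005]
contact_force: [-1.0, 0.5, -1.1]
gripper_width: 53.1
```

```bash
python3 - <<'E'
from h import *
go(455.4,151.5,30,130)
E
```

```text
t 20.68 dp [-0.0031 -0.0038 -0.0393] turn [-0.003  0.01  -0.002] F [-1.   0.5 -1.1] w 53.1 j6 -1.54
```

Emit:
servo_tool(
  turn=[
    [-0.003,0.01,-0.002],
    [0,0,0],
    [0,0,0],
    [0,0,0],
    [0,0,0],
  ],
  dp=[
    [-0.0035,-0.004,0],
    [0,0,-0.015],
    [0,0,-0.015],
    [0,0,-0.005],
    [0,0,0],
  ],
  fingers=[0.045,0.045,0.045,0.045,0.045],
)

```text
clock: 21.3
position: [459.3, 154.4, 39.7]
ee_rot: [-0.343, 0.939, 0.001, 0.005]
contact_force: [-0.6, -0.4, -1.7]
gripper_width: 52.9
```

```bash
python3 - <<'E'
from h import *
go(455,151.6,6,130)
d=get_image('wrist');save(d['img'][130:400,150:500],'g4.png')
E
```

```text
t 21.3 dp [-0.0043 -0.0028 -0.0337] turn [-0.006  0.009 -0.003] F [-0.6 -0.4 -1.7] w 52.9 j6 -1.53
```

View pics/g4.png

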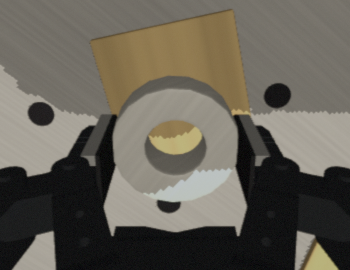

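Emit:
servo_tool(
  turn=[
    [-0.006,0.009,-0.003],
    [0,0,0],
    [0,0,0],
    [0,0,0],
    [0,0,0],
  ],
  dp=[
    [-0.0045,-0.003,0],
    [0,0,-0.004],
    [0,0,-0.003],
    [0,0,0],
    [0,0,0],
  ],
  fingers=[0.045,0.045,0.045,0.045,0.045],
)

```text
clock: 21.98
position: [455.4, 151.8, 33.8]
ee_rot: [-0.342, 0.94, 0.0, 0.001]
contact_force: [-0.1, -0.1, -1.0]
gripper_width: 53.0
```

```bash
python3 - <<'E'
from h import *
s,d,c=look({'collar':read_state()['position'][2]+17,'post':5});go(455,151.6,6,130)
t=np.linspace(0,6.28,40)
im=d['img'].copy();P=s['position']
for ctr,r,z,col in [((454.5,151.7),6,25,(255,0,0)),(P[:2],28,P[2]+17.2,(0,255,0)),(P[:2],13,P[2]+17.2,(0,255,0)),(P[:2],13,P[2]-.8,(0,0,255))]:
    q=np.c_[ctr[0]+r*np.cos(t),ctr[1]+r*np.sin(t),np.full(40,z)]
    cv2.polylines(im,[proj(c,q).astype(np.int32)],True,col,1)
sq=np.array([[-40,-40],[40,-40],[40,40],[-40,40]])@np.array([[np.cos(.92),np.sin(.92)],[-np.sin(.92),np.cos(.92)]])+[454.5,151.7]
cv2.polylines(im,[proj(c,np.c_[sq,np.full(4,5)]).astype(np.int32)],True,(255,0,255),1)
save(cv2.resize(im[100:370,200:450],None,fx=2,fy=2),'g5.png')
E
```

```text
collar 0.76 [260. 206. 126. 126.] rect [453.  150.6] [(np.float64(49.5), np.float64(130.0)), (np.float64(59.7), np.float64(43.1))] ell [451.6 149.7]
post 0.72 [239. 149. 160. 135.] rect [452.5 147.9] [(np.float64(78.3), np.float64(142.5)), (np.float64(70.4), np.float64(55.0))] ell [440.3 139.9]
t 22.12 dp [-0.0004 -0.0002 -0.0279] turn [-0.002  0.002  0.   ] F [-0.1  0.2 -1.4] w 52.8 j6 -1.53
```

View pics/g5.png

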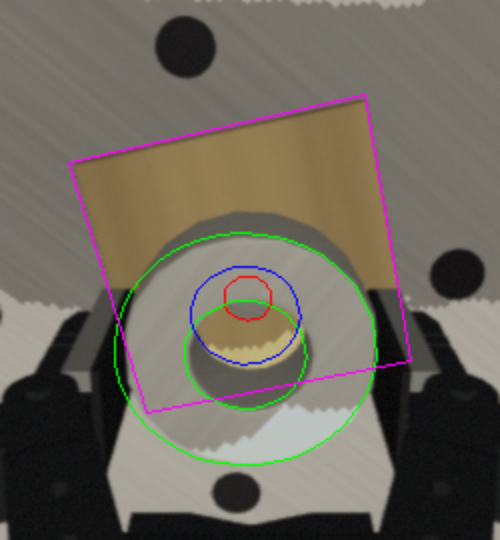

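```bash
python3 - <<'E'
from h import *
d=get_image('wrist')
for r in range(240,286,3): print(r,(r-100)*2,[d['img'][r,x].tolist() for x in (300,310,318,324,330,340,348)])
E
```

```text
240 280 [[150, 146, 136], [151, 146, 136], [151, 146, 135], [150, 145, 134], [151, 146, 136], [156, 151, 139], [152, 147, 136]]
243 286 [[152, 147, 136], [151, 146, 135], [151, 146, 135], [150, 146, 135], [149, 144, 134], [153, 149, 137], [152, 147, 136]]
246 292 [[154, 149, 138], [152, 148, 137], [148, 143, 133], [150, 146, 135], [152, 147, 137], [151, 146, 135], [151, 147, 136]]
249 298 [[153, 148, 138], [151, 147, 135], [145, 141, 130], [141, 137, 127], [148, 142, 133], [150, 146, 134], [150, 144, 134]]
252 304 [[152, 147, 136], [144, 139, 126], [118, 114, 106], [119, 114, 106], [120, 116, 108], [146, 140, 126], [148, 144, 133]]
255 310 [[150, 145, 134], [145, 122, 80], [116, 112, 104], [117, 112, 105], [118, 115, 106], [144, 122, 80], [149, 144, 133]]
258 316 [[148, 144, 132], [144, 122, 79], [129, 115, 90], [114, 110, 101], [120, 112, 99], [144, 121, 80], [145, 136, 120]]
261 322 [[135, 126, 108], [145, 122, 80], [144, 121, 80], [146, 125, 84], [146, 123, 83], [143, 122, 81], [144, 121, 80]]
264 328 [[144, 122, 82], [144, 122, 79], [142, 119, 78], [147, 125, 82], [145, 123, 81],
[... 165 characters left out ...]
[109, 96, 75], [146, 123, 81], [142, 120, 79], [147, 124, 83], [146, 124, 82], [189, 175, 122], [188, 177, 124]]
273 346 [[84, 82, 72], [146, 124, 82], [165, 148, 98], [153, 133, 88], [158, 139, 94], [190, 175, 121], [148, 138, 100]]
276 352 [[83, 80, 74], [188, 177, 123], [188, 173, 119], [190, 178, 123], [190, 180, 125], [190, 174, 121], [84, 81, 73]]
279 358 [[85, 83, 77], [182, 170, 118], [189, 174, 120], [190, 178, 123], [189, 178, 125], [183, 168, 117], [82, 80, 75]]
282 364 [[85, 82, 75], [90, 86, 79], [183, 169, 117], [188, 176, 122], [188, 178, 124], [88, 85, 79], [85, 83, 75]]
285 370 [[87, 85, 78], [90, 87, 79], [94, 90, 82], [99, 95, 82], [90, 88, 78], [89, 86, 79], [86, 83, 76]]
```

Grey post pixels show exactly inside the predicted circle; the bore is centred over it.

Emit:
servo_tool(
  turn=[
    [0,0,0],
    [0,0,0],
    [0,0,0],
    [0,0,0],
    [0,0,0],
  ],
  dp=[
    [0,0,-0.008],
    [0,0,-0.008],
    [0,0,-0.006],
    [0,0,-0.003],
    [0,0,0],
  ],
  fingers=[0.045,0.045,0.045,0.045,0.045],
)

```text
clock: 22.8
position: [455.1, 151.6, 6.6]
ee_rot: [-0.342, 0.94, 0.0, 0.001]
contact_force: [-0.3, 0.3, -0.8]
gripper_width: 53.0
```

Emit:
servo_tool(
  turn=[
    [0,0,0],
    [0,0,0],
    [0,0,0],
    [0,0,0],
    [0,0,0],
  ],
  dp=[
    [0,0,-0.001],
    [0,0,-0.001],
    [0,0,-0.001],
    [0,0,0],
    [0,0,0],
  ],
  fingers=[0.045,0.045,0.045,0.045,0.045],
)

```text
clock: 23.42
position: [455.6, 152.0, 6.3]
ee_rot: [-0.342, 0.94, 0.0, 0.002]
contact_force: [0.8, -0.3, -0.8]
gripper_width: 52.9
```

Emit:
servo_tool(
  turn=[
    [0,0,0],
    [0,0,0],
    [0,0,0],
    [0,0,0],
    [0,0,0],
  ],
  dp=[
    [0,0,-0.001],
    [0,0,-0.0015],
    [0,0,0],
    [0,0,0],
    [0,0,0],
  ],
  fingers=[0.045,0.045,0.045,0.045,0.045],
)

```text
clock: 24.05
position: [455.9, 152.2, 5.8]
ee_rot: [-0.343, 0.939, 0.0, 0.002]
contact_force: [-1.2, 0.2, 1.4]
gripper_width: 53.2
```

Emit:
servo_tool(
  turn=[
    [0,0,0],
    [0,0,0],
    [0,0,0],
    [0,0,0],
    [0,0,0],
  ],
  dp=[
    [0,0,-0.0015],
    [0,0,-0.0015],
    [0,0,-0.0015],
    [0,0,-0.001],
    [0,0,-0.001],
  ],
  fingers=[0.045,0.045,0.045,0.045,0.045],
)

```text
clock: 24.68
position: [455.9, 152.2, 5.8]
ee_rot: [-0.343, 0.939, -0.0, 0.002]
contact_force: [-3.6, 0.3, 9.6]
gripper_width: 53.0
```

Emit:
servo_tool(
  turn=[
    [0,0,0],
    [0,0,0],
    [0,0,0],
    [0,0,0],
    [0,0,0],
  ],
  dp=[
    [0,0,0],
    [0,0,0],
    [0,0,0.01],
    [0,0,0.03],
    [0,0,0.05],
  ],
  fingers=[0.06,0.068,0.068,0.068,0.068],
)

```text
clock: 25.3
position: [453.9, 150.6, 95.0]
ee_rot: [-0.343, 0.939, -0.002, -0.003]
contact_force: [0.5, 1.5, -0.3]
gripper_width: 68.0
```

Emit:
servo_tool(
  turn=[
    [0,0,0],
    [0,0,0.11],
    [0,0,0.11],
    [0,0,0.11],
    [0,0,0.11],
  ],
  dp=[
    [0,-0.02,0.05],
    [0.007,-0.053,0.03],
    [0.007,-0.053,0],
    [0.007,-0.053,0],
    [0.007,-0.053,0],
  ],
  fingers=[0.085,0.085,0.085,0.085,0.085],
)

```text
clock: 25.92
position: [485.1, -83.8, 186.3]
ee_rot: [-0.55, 0.835, -0.003, 0.006]
contact_force: [0.1, 0.7, -0.7]
gripper_width: 85.1
```

Emit:
servo_tool(
  turn=[
    [0,0,0.11],
    [0,0,0.11],
    [0,0,0.11],
    [0,0,0],
    [0,0,0],
  ],
  dp=[
    [0.007,-0.053,0],
    [0.008,-0.053,0],
    [0.008,-0.053,0],
    [0.008,-0.053,0],
    [0.008,-0.04,0],
  ],
  fingers=[0.085,0.085,0.085,0.085,0.085],
)

```text
clock: 26.55
position: [523.6, -345.4, 189.4]
ee_rot: [-0.684, 0.73, -0.003, 0.008]
contact_force: [1.0, 0.5, -0.0]
gripper_width: 85.0
```

```bash
python3 - <<'E'
from h import *
go(530,-369,190,174.4)
look({'nut':33,'dish':9,'collar':23,'post':5},'top');look({'collar':23},'scene')
E
```

```text
t 26.55 dp [ 0.0064 -0.0236  0.0006] turn [-0.006  0.016 -0.033] F [ 1.   0.5 -0. ] w 85.0 j6 0.27
dish 0.64 [312. 142.  23.  21.] rect [675.  -9.] [(np.float64(54.2), np.float64(-90.1)), (np.float64(54.9), np.float64(179.9))] ell [677.2  -9.3]
collar 0.76 [258. 221.  20.  20.] rect [456.4 151.1] [(np.float64(52.8), np.float64(-89.9)), (np.float64(52.3), np.float64(-179.3))] ell [456.5 151.7]
post 0.95 [249. 213.  36.  35.] rect [455.7 152. ] [(np.float64(83.3), np.float64(-36.3)), (np.float64(82.8), np.float64(-126.4))] ell [455.9 152. ]
collar 0.56 [299. 159.  24.  19.] rect [459.9 142.2] [(np.float64(55.3), np.float64(30.8)), (np.float64(66.6), np.float64(-59.1))] ell [459.3 143.1]
```

Emit:
servo_tool(
  turn=[
    [-0.006,0.016,-0.033],
    [0,0,0],
    [0,0,0],
    [0,0,0],
    [0,0,0],
  ],
  dp=[
    [0.005,-0.022,0],
    [0,0,0],
    [0,0,0],
    [0,0,0],
    [0,0,0],
  ],
  fingers=[0.085,0.085,0.085,0.085,0.085],
)

```text
clock: 27.52
position: [529.0, -359.1, 191.4]
ee_rot: [-0.675, 0.738, -0.0, 0.0]
contact_force: [-0.1, -0.8, 1.1]
gripper_width: 85.1
```

```bash
python3 - <<'E'
from h import *
look({'tube':39,'plate':14});go(530,-369,22,174.4)
E
```

```text
tube 0.66 [297. 123.  48.  90.] rect [ 530.4 -369.3] [(np.float64(81.3), np.float64(-96.5)), (np.float64(42.7), np.float64(174.9))] ell [ 531.1 -371.7]
plate 0.65 [291. 100.  73. 121.] rect [ 529.9 -369.9] [(np.float64(109.7), np.float64(-107.9)), (np.float64(56.2), np.float64(164.0))] ell [ 534.9 -375.7]
t 27.68 dp [ 0.001  -0.0095 -0.1693] turn [-0.001  0.001 -0.009] F [ 0.  -0.5 -0.5] w 84.7 j6 0.26
```

Emit:
servo_tool(
  turn=[
    [0,0,0],
    [0,0,0],
    [0,0,0],
    [0,0,0],
    [0,0,0],
  ],
  dp=[
    [0.001,-0.0095,-0.02],
    [0,0,-0.05],
    [0,0,-0.05],
    [0,0,-0.015],
    [0,0,0],
  ],
  fingers=[0.085,0.085,0.085,0.07,0.065],
)

```text
clock: 28.3
position: [528.9, -371.2, 49.7]
ee_rot: [-0.674, 0.738, -0.0, 0.0]
contact_force: [0.5, 0.2, 1.0]
gripper_width: 65.2
```

```bash
python3 - <<'E'
from h import *
go(530.3,-369,20,174.4)
E
```

```text
t 28.3 dp [ 0.0014  0.0022 -0.0297] turn [-0.     0.001 -0.007] F [0.5 0.2 1. ] w 65.2 j6 0.27
```

Emit:
servo_tool(
  turn=[
    [0,0,-0.007],
    [0,0,0],
    [0,0,0],
    [0,0,0],
    [0,0,0],
  ],
  dp=[
    [0.0015,0.002,-0.012],
    [0,0,-0.01],
    [0,0,-0.007],
    [0,0,-0.001],
    [0,0,0],
  ],
  fingers=[0.065,0.065,0.065,0.065,0.065],
)

```text
clock: 28.92
position: [533.6, -370.5, 22.4]
ee_rot: [-0.672, 0.741, -0.004, 0.002]
contact_force: [-0.6, -0.3, 0.7]
gripper_width: 65.1
```

Emit:
servo_tool(
  turn=[
    [0,0,0],
    [0,0,0],
    [0,0,0],
    [0,0,0],
    [0,0,0],
  ],
  dp=[
    [0,0,0],
    [0,0,0],
    [0,0,0],
    [0,0,0],
    [0,0,0],
  ],
  fingers=[0.055,0.048,0.04,0.035,0.035],
)

```text
clock: 29.55
position: [533.9, -370.7, 23.6]
ee_rot: [-0.672, 0.741, -0.005, 0.002]
contact_force: [-0.4, 0.0, 0.3]
gripper_width: 42.5
```

Emit:
servo_tool(
  turn=[
    [0,0,0],
    [0,0,0],
    [0,0,0],
    [0,0,0],
    [0,0,0],
  ],
  dp=[
    [0,0,0.004],
    [0,0,0.01],
    [0,0,0.015],
    [0,0,0.015],
    [0,0,0],
  ],
  fingers=[0.035,0.035,0.035,0.035,0.035],
)

```text
clock: 30.18
position: [533.5, -370.3, 70.0]
ee_rot: [-0.672, 0.741, -0.005, 0.002]
contact_force: [0.2, -0.6, -2.3]
gripper_width: 42.8
```

```bash
python3 - <<'E'
from h import *
look({'tube':84,'plate':14});go(450,-130,150,165)
look({'tray':8,'plate':14},'top')
E
```

```text
tube 0.96 [272. 176. 110. 179.] rect [ 532.7 -370.3] [(np.float64(86.9), np.float64(-99.1)), (np.float64(43.4), np.float64(173.7))] ell [ 532.  -375.3]
plate 0.56 [296. 124. 100.  68.] rect [ 518.1 -407.5] [(np.float64(32.1), np.float64(-107.3)), (np.float64(55.2), np.float64(164.2))] ell [ 519.2 -409.3]
t 30.32 dp [-0.082   0.2396  0.0825] turn [ 0.002  0.005 -0.164] F [-0.1  0.4 -3.2] w 42.7 j6 0.26
tray 0.71 [255. 220.  25.  21.] rect [456.4 153.4] [(np.float64(53.6), np.float64(-89.9)), (np.float64(53.0), np.float64(-179.3))] ell [456.4 153.5]
```

Emit:
servo_tool(
  turn=[
    [0,0,0],
    [0,0,0],
    [0.002,0.005,-0.08],
    [0,0,-0.08],
    [0,0,0],
  ],
  dp=[
    [0,0,0.045],
    [0,0.01,0.05],
    [-0.018,0.05,0.03],
    [-0.018,0.053,0],
    [-0.018,0.053,0],
  ],
  fingers=[0.035,0.035,0.035,0.035,0.035],
)

```text
clock: 31.1
position: [475.9, -201.8, 190.9]
ee_rot: [-0.606, 0.796, 0.003, 0.0]
contact_force: [1.4, 0.8, -2.2]
gripper_width: 42.4
```

Emit:
servo_tool(
  turn=[
    [0,0,0],
    [0,0,0],
    [0,0,0],
    [0,0,0],
    [0,0,0],
  ],
  dp=[
    [-0.018,0.05,0],
    [-0.01,0.03,0],
    [0,0,0],
    [0,0,0],
    [0,0,0],
  ],
  fingers=[0.035,0.035,0.035,0.035,0.035],
)

```text
clock: 31.72
position: [445.2, -117.4, 190.8]
ee_rot: [-0.607, 0.795, 0.004, 0.0]
contact_force: [0.1, -0.8, -2.9]
gripper_width: 42.7
```

```bash
python3 - <<'E'
from h import *
s,d,c=look({'tray':8});go(450,-130,20,165);save(d['img'],'w5.png')
E
```

```text
tray 0.73 [274. 104.  77.  70.] rect [ 446.3 -149.6] [(np.float64(71.0), np.float64(165.8)), (np.float64(69.9), np.float64(77.2))] ell [ 444.8 -151.1]
t 31.82 dp [ 0.0048 -0.0125 -0.1707] turn [-0.006 -0.004  0.004] F [-0.2 -0.4 -3.1] w 42.8 j6 -0.35
```

View pics/w5.png

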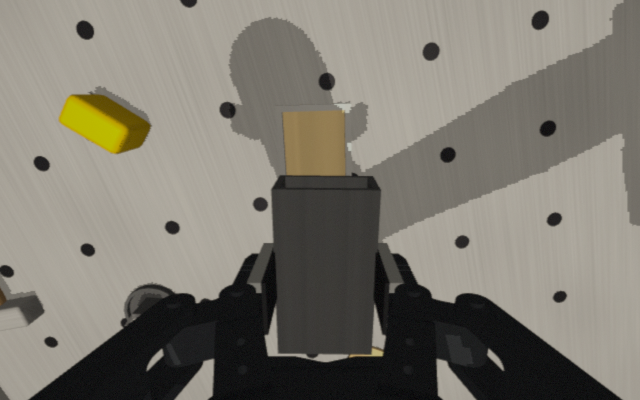

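Emit:
servo_tool(
  turn=[
    [-0.006,-0.004,0.015],
    [0,0,0],
    [0,0,0],
    [0,0,0],
    [0,0,0],
  ],
  dp=[
    [0.004,-0.013,-0.01],
    [0,0,-0.05],
    [0,0,-0.045],
    [0,0,-0.015],
    [0,0,0],
  ],
  fingers=[0.035,0.035,0.035,0.035,0.035],
)

```text
clock: 32.45
position: [450.5, -135.6, 65.4]
ee_rot: [-0.612, 0.791, -0.001, -0.0]
contact_force: [-0.6, 0.5, -2.5]
gripper_width: 42.5
```

```bash
python3 - <<'E'
from h import *
look({'tray':8});go(450.4,-131.6,30,165.8)
E
```

```text
tray 0.89 [263. 138. 120. 101.] rect [ 446. -151.] [(np.float64(71.2), np.float64(165.5)), (np.float64(68.6), np.float64(78.5))] ell [ 443.4 -152.1]
t 32.55 dp [-0.0013  0.0038 -0.037 ] turn [0.002 0.005 0.005] F [ 0.7 -0.3 -2.4] w 42.7 j6 -0.31
```

Emit:
servo_tool(
  turn=[
    [0.002,0.005,0.005],
    [0,0,0],
    [0,0,0],
    [0,0,0],
    [0,0,0],
  ],
  dp=[
    [-0.001,0.003,-0.015],
    [0,0,-0.015],
    [0,0,-0.01],
    [0,0,-0.002],
    [0,0,0],
  ],
  fingers=[0.035,0.035,0.035,0.035,0.035],
)

```text
clock: 33.17
position: [453.3, -132.2, 25.0]
ee_rot: [-0.615, 0.789, -0.002, 0.003]
contact_force: [-0.2, 0.3, -2.7]
gripper_width: 42.2
```

```bash
python3 - <<'E'
from h import *
look({'tray':8});go(450.6,-132.5,12.6,165.8)
E
```

```text
tray 0.75 [253. 141. 152. 186.] rect [ 450.2 -131.3] [(np.float64(71.1), np.float64(165.9)), (np.float64(108.3), np.float64(79.9))] ell [ 443.6 -155.8]
t 33.27 dp [-0.0028 -0.0003 -0.0127] turn [-0.     0.007 -0.002] F [ 0.4 -0.4 -2.5] w 42.5 j6 -0.31
```

Emit:
servo_tool(
  turn=[
    [0,0.007,-0.002],
    [0,0,0],
    [0,0,0],
    [0,0,0],
    [0,0,0],
  ],
  dp=[
    [-0.003,0,-0.004],
    [0,0,-0.003],
    [0,0,-0.003],
    [0,0,-0.001],
    [0,0,-0.001],
  ],
  fingers=[0.035,0.035,0.035,0.035,0.035],
)

```text
clock: 33.9
position: [450.8, -132.2, 13.2]
ee_rot: [-0.614, 0.789, -0.0, 0.001]
contact_force: [-0.2, 0.1, -2.3]
gripper_width: 42.4
```

Emit:
servo_tool(
  turn=[
    [0,0,0],
    [0,0,0],
    [0,0,0],
    [0,0,0],
    [0,0,0],
  ],
  dp=[
    [0,0,-0.001],
    [0,0,-0.001],
    [0,0,-0.001],
    [0,0,0],
    [0,0,0],
  ],
  fingers=[0.035,0.035,0.035,0.035,0.035],
)

```text
clock: 34.52
position: [451.0, -132.1, 12.9]
ee_rot: [-0.615, 0.789, -0.001, 0.001]
contact_force: [-0.1, -0.2, -2.9]
gripper_width: 42.3
```

Emit:
servo_tool(
  turn=[
    [0,0,0],
    [0,0,0],
    [0,0,0],
    [0,0,0],
    [0,0,0],
  ],
  dp=[
    [0,0,-0.0015],
    [0,0,-0.0015],
    [0,0,-0.0015],
    [0,0,-0.001],
    [0,0,-0.001],
  ],
  fingers=[0.035,0.035,0.035,0.035,0.035],
)

```text
clock: 35.15
position: [451.1, -132.1, 12.5]
ee_rot: [-0.615, 0.789, -0.001, 0.001]
contact_force: [-4.0, 1.6, 9.2]
gripper_width: 42.5
```

Emit:
servo_tool(
  turn=[
    [0,0,0],
    [0,0,0],
    [0,0,0],
    [0,0,0],
    [0,0,0],
  ],
  dp=[
    [0,0,0],
    [0,0,0],
    [0,0,0.01],
    [0,0,0.03],
    [0,0,0.05],
  ],
  fingers=[0.05,0.058,0.058,0.058,0.058],
)

```text
clock: 35.78
position: [449.6, -132.3, 102.5]
ee_rot: [-0.615, 0.788, 0.001, -0.002]
contact_force: [1.2, 0.1, -0.6]
gripper_width: 57.7
```

Emit:
servo_tool(
  turn=[
    [0,0,0],
    [0,0,0],
    [0,0,0],
    [0,0,0],
    [0,0,0],
  ],
  dp=[
    [0,0,0.05],
    [0.016,-0.05,0.03],
    [0.018,-0.053,0],
    [0.018,-0.053,0],
    [0.018,-0.053,0],
  ],
  fingers=[0.085,0.085,0.085,0.085,0.085],
)

```text
clock: 36.4
position: [523.7, -344.7, 195.8]
ee_rot: [-0.619, 0.785, -0.006, 0.003]
contact_force: [0.5, 1.3, 0.7]
gripper_width: 85.2
```

Emit:
servo_tool(
  turn=[
    [0,0,0],
    [0,0,0],
    [0,0,0],
    [0,0,0],
    [0,0,0],
  ],
  dp=[
    [0.003,-0.015,0],
    [0,0,0],
    [0,0,0],
    [0,0,0],
    [0,0,0],
  ],
  fingers=[0.085,0.085,0.085,0.085,0.085],
)

```text
clock: 37.02
position: [525.9, -359.5, 196.1]
ee_rot: [-0.618, 0.786, -0.005, 0.003]
contact_force: [-0.4, -0.6, 0.3]
gripper_width: 84.6
```

```bash
python3 - <<'E'
from h import *
look({'plate':14},k=2);go(530,-370,3,165)
s,d,c=look({'tube':28,'tray':8,'collar':23,'post':5,'nut':33,'dish':9},'top')
save(np.hstack([cv2.resize(d['img'][205:260,335:400],(400,338),interpolation=2),cv2.resize(d['img'][115:180,290:360],(364,338),interpolation=2)]),'p3.png')
E
```

```text
plate 0.86 [293. 105.  63. 113.] rect [ 529.  -369.4] [(np.float64(111.4), np.float64(-107.0)), (np.float64(54.8), np.float64(164.7))] ell [ 528.3 -373.4]
t 37.12 dp [ 0.004  -0.0102 -0.1931] turn [ 0.005  0.012 -0.024] F [ 0.1 -0.3 -0.7] w 85.3 j6 0.11
tube 0.96 [348. 222.  35.  20.] rect [ 452.1 -128.6] [(np.float64(44.7), np.float64(-15.1)), (np.float64(82.9), np.float64(-104.7))] ell [ 452.1 -128.7]
tray 0.81 [344. 216.  47.  31.] rect [ 450.7 -128.5] [(np.float64(74.4), np.float64(-14.3)), (np.float64(113.4), np.float64(-104.0))] ell [ 450.5 -128.3]
collar 0.55 [256. 218.  21.  21.] rect [455.8 152.8] [(np.float64(47.9), np.float64(-25.9)), (np.float64(51.1), np.float64(-116.2))] ell [455.9 152.2]
post 0.59 [249. 211.  36.  39.] rect [455.4 151.9] [(np.float64(80.4), np.float64(-37.6)), (np.float64(80.4), np.float64(-127.7))] ell [455.2 152.7]
nut 0.5 [320. 147.   8.  12.] rect [674.4  -9.2] [(np.float64(25.1), np.float64(-90.1)), (np.float64(28.3), np.float64(180.0))] ell [674.1  -8.6]
dish 0.59 [316. 142.  19.  19.] rect [677.9 -10.4] [(np.float64(62.8), np.float64(-90.1)), (np.float64(60.7), np.float64(179.9))] ell [677.2 -10.1]
```

View pics/p3.png

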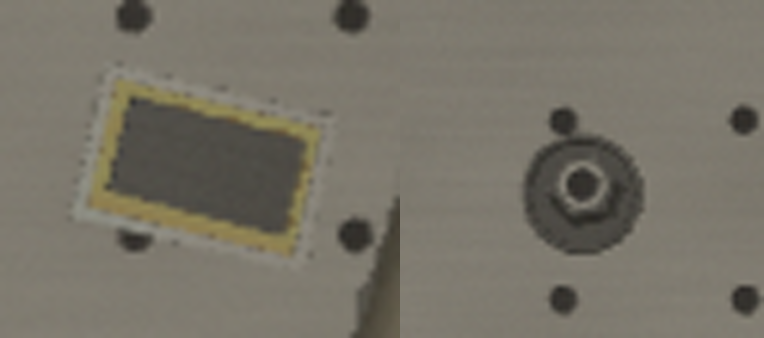

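Emit:
servo_tool(
  turn=[
    [0.005,0.012,-0.028],
    [0,0,0],
    [0,0,0],
    [0,0,0],
    [0,0,0],
  ],
  dp=[
    [0.002,-0.01,-0.03],
    [0,0,-0.05],
    [0,0,-0.05],
    [0,0,-0.02],
    [0,0,0],
  ],
  fingers=[0.085,0.085,0.085,0.085,0.08],
)

```text
clock: 38.1
position: [528.4, -371.8, 43.0]
ee_rot: [-0.606, 0.795, -0.002, 0.001]
contact_force: [-0.2, 0.6, 0.8]
gripper_width: 80.1
```

```bash
python3 - <<'E'
from h import *
look({'plate':14});go(529.3,-369.6,3,164.5)
E
```

```text
plate 0.61 [272. 136. 106. 188.] rect [ 528.9 -370.2] [(np.float64(111.5), np.float64(-108.8)), (np.float64(54.9), np.float64(163.9))] ell [ 527.  -377.3]
t 38.2 dp [-0.0005  0.0028 -0.0422] turn [ 0.004  0.007 -0.003] F [ 1.1 -0.1  0.3] w 79.7 j6 0.09
```

Emit:
servo_tool(
  turn=[
    [0.004,0.007,-0.003],
    [0,0,0],
    [0,0,0],
    [0,0,0],
    [0,0,0],
  ],
  dp=[
    [-0.0005,0.002,-0.016],
    [0,0,-0.014],
    [0,0,-0.005],
    [0,0,0],
    [0,0,0],
  ],
  fingers=[0.075,0.075,0.075,0.075,0.075],
)

```text
clock: 38.83
position: [531.1, -371.1, 11.2]
ee_rot: [-0.605, 0.796, -0.002, 0.001]
contact_force: [0.2, 0.7, 0.3]
gripper_width: 74.8
```

```bash
python3 - <<'E'
from h import *
go(529.3,-369.8,3,164.5)
E
```

```text
t 38.83 dp [-0.0018  0.0013 -0.0082] turn [ 0.002  0.005 -0.   ] F [0.2 0.7 0.3] w 74.8 j6 0.09
```

Emit:
servo_tool(
  turn=[
    [0.002,0.005,0],
    [0,0,0],
    [0,0,0],
    [0,0,0],
    [0,0,0],
  ],
  dp=[
    [-0.0015,0.001,-0.004],
    [0,0,-0.003],
    [0,0,-0.001],
    [0,0,0],
    [0,0,0],
  ],
  fingers=[0.075,0.075,0.075,0.075,0.068],
)

```text
clock: 39.45
position: [530.0, -370.2, 3.4]
ee_rot: [-0.605, 0.796, -0.0, 0.0]
contact_force: [-0.0, -0.1, 0.1]
gripper_width: 67.8
```

Emit:
servo_tool(
  turn=[
    [0,0,0],
    [0,0,0],
    [0,0,0],
    [0,0,0],
    [0,0,0],
  ],
  dp=[
    [0,0,0],
    [0,0,0],
    [0,0,0],
    [0,0,0],
    [0,0,0],
  ],
  fingers=[0.06,0.055,0.05,0.045,0.045],
)

```text
clock: 40.08
position: [530.1, -370.3, 4.2]
ee_rot: [-0.605, 0.796, -0.001, 0.0]
contact_force: [-0.4, -0.1, 1.1]
gripper_width: 54.3
```

Emit:
servo_tool(
  turn=[
    [0,0,0],
    [0,0,0],
    [0,0,0],
    [0,0,0],
    [0,0,0],
  ],
  dp=[
    [0,0,0.004],
    [0,0,0.01],
    [0,0,0.015],
    [0,0,0.02],
    [0,0,0],
  ],
  fingers=[0.045,0.045,0.045,0.045,0.045],
)

```text
clock: 40.7
position: [529.4, -369.9, 55.1]
ee_rot: [-0.605, 0.796, 0.0, 0.0]
contact_force: [0.3, -0.1, -2.2]
gripper_width: 53.7
```

```bash
python3 - <<'E'
from h import *
s=read_state();look({'plate':s['position'][2]+10.5});go(522,370,180,164.5)
s,d,c=look({'pin_nest':5},'top',k=3)
# pins: dark spots on board
H=rect(c,d['img'],(522,370),5,h=100,px=4);save(H,'nest.png')
E
```

```text
t 40.8 dp [-0.0058  0.739   0.1273] turn [-0.003 -0.004  0.001] F [-0.3  0.2 -3. ] w 53.7 j6 0.09
pin_nest 0.92 [167. 175.  47.  62.] rect [522.5 371.2] [(np.float64(100.0), np.float64(-64.0)), (np.float64(151.9), np.float64(-152.9))] ell [521.9 370.3]
```

View pics/nest.png

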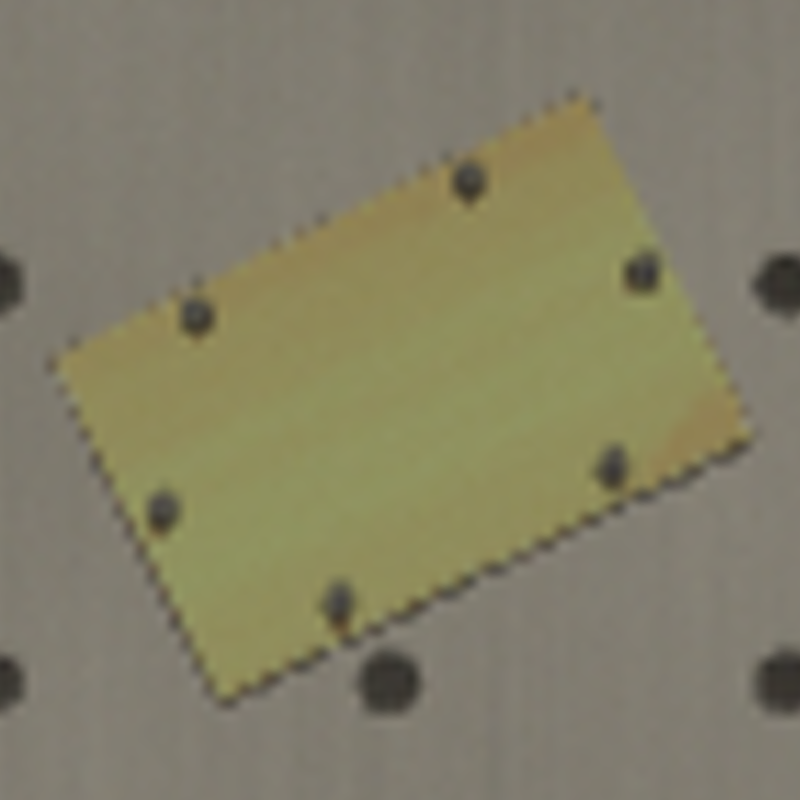

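Emit:
servo_tool(
  turn=[
    [0,0,0],
    [0,0,0],
    [0,0,0],
    [0,0,-0.1],
    [0,0,-0.1],
  ],
  dp=[
    [0,0,0.045],
    [0,0.01,0.045],
    [0,0.045,0.03],
    [0,0.055,0],
    [0,0.055,0],
  ],
  fingers=[0.045,0.045,0.045,0.045,0.045],
)

```text
clock: 41.52
position: [524.2, -201.8, 168.9]
ee_rot: [-0.516, 0.856, 0.008, -0.002]
contact_force: [0.3, -0.7, -3.0]
gripper_width: 53.6
```

Emit:
servo_tool(
  turn=[
    [0,0,-0.1],
    [0,0,-0.1],
    [0,0,-0.1],
    [0,0,-0.1],
    [0,0,-0.1],
  ],
  dp=[
    [0,0.055,0],
    [0,0.055,0],
    [0,0.055,0],
    [0,0.055,0],
    [0,0.055,0],
  ],
  fingers=[0.045,0.045,0.045,0.045,0.045],
)

```text
clock: 42.15
position: [521.2, 81.7, 165.9]
ee_rot: [-0.28, 0.96, 0.009, -0.003]
contact_force: [1.5, 0.4, -2.7]
gripper_width: 54.0
```

```bash
python3 - <<'E'
from h import *
go(522.6,340,190,116.6)
E
```

```text
t 42.15 dp [0.0014 0.2583 0.0241] turn [-0.016 -0.009 -0.103] F [ 1.5  0.4 -2.7] w 54.0 j6 -1.44
```

Emit:
servo_tool(
  turn=[
    [-0.008,-0.005,-0.05],
    [-0.008,-0.005,-0.05],
    [0,0,0],
    [0,0,0],
    [0,0,0],
  ],
  dp=[
    [0,0.055,0.01],
    [0,0.055,0.01],
    [0,0.055,0.005],
    [0,0.055,0],
    [0,0.025,0],
  ],
  fingers=[0.045,0.045,0.045,0.045,0.045],
)

```text
clock: 42.78
position: [517.5, 336.0, 187.3]
ee_rot: [-0.231, 0.973, -0.001, -0.003]
contact_force: [-0.1, 0.0, -2.3]
gripper_width: 53.9
```

Emit:
servo_tool(
  turn=[
    [0,0,0],
    [0,0,0],
    [0,0,0],
    [0,0,0],
    [0,0,0],
  ],
  dp=[
    [0,0,0],
    [0,0,0],
    [0,0,0],
    [0,0,0],
    [0,0,0],
  ],
  fingers=[0.045,0.045,0.045,0.045,0.045],
)

```text
clock: 43.4
position: [516.8, 333.0, 185.4]
ee_rot: [-0.23, 0.973, -0.003, -0.005]
contact_force: [0.1, -0.1, -3.2]
gripper_width: 53.9
```

```bash
python3 - <<'E'
from h import *
s,d,c=look({'pin_nest':5,'plate':read_state()['position'][2]+10},k=2);go(522.6,370.6,190,116.6)
E
```

```text
pin_nest 0.6 [308. 120. 100. 129.] rect [511.6 367.6] [(np.float64(94.5), np.float64(116.5)), (np.float64(126.9), np.float64(30.5))] ell [1680.2  160.1]
plate 0.81 [257. 144. 138. 218.] rect [513.8 332. ] [(np.float64(107.4), np.float64(-157.6)), (np.float64(54.8), np.float64(115.7))] ell [505.2 328.2]
t 43.55 dp [0.0058 0.0372 0.0047] turn [ 0.008 -0.009  0.   ] F [-0.4  0.2 -1.3] w 53.8 j6 -1.94
```

Emit:
servo_tool(
  turn=[
    [0.008,-0.009,0],
    [0,0,0],
    [0,0,0],
    [0,0,0],
    [0,0,0],
  ],
  dp=[
    [0.0035,0.019,0],
    [0.003,0.018,-0.02],
    [0,0,-0.045],
    [0,0,-0.045],
    [0,0,-0.01],
  ],
  fingers=[0.045,0.045,0.045,0.045,0.045],
)

```text
clock: 44.18
position: [523.5, 376.7, 59.4]
ee_rot: [-0.231, 0.973, 0.001, 0.001]
contact_force: [-0.4, -0.4, -2.3]
gripper_width: 53.7
```

```bash
python3 - <<'E'
from h import *
s,d,c=look({'pin_nest':5,'plate':read_state()['position'][2]+10});go(522.3,371,50,116.6)
E
```

```text
pin_nest 0.89 [231.  85. 171. 231.] rect [521.6 370.7] [(np.float64(150.0), np.float64(-158.0)), (np.float64(94.6), np.float64(116.7))] ell [493.8 354.2]
plate 0.61 [261. 142. 135. 220.] rect [519.9 376.4] [(np.float64(54.8), np.float64(116.7)), (np.float64(107.9), np.float64(30.3))] ell [511.7 371.6]
t 44.33 dp [-0.0037 -0.0074 -0.0143] turn [-0.009  0.009 -0.003] F [-0.3  0.5 -2.3] w 53.8 j6 -1.98
```

Emit:
servo_tool(
  turn=[
    [-0.009,0.009,-0.003],
    [0,0,0],
    [0,0,0],
    [0,0,0],
    [0,0,0],
  ],
  dp=[
    [-0.0033,-0.007,-0.005],
    [0,0,-0.012],
    [0,0,-0.01],
    [0,0,-0.003],
    [0,0,0],
  ],
  fingers=[0.045,0.045,0.045,0.045,0.045],
)

```text
clock: 44.95
position: [524.7, 373.0, 37.4]
ee_rot: [-0.23, 0.973, 0.002, 0.003]
contact_force: [0.1, 0.1, -2.2]
gripper_width: 53.8
```

```bash
python3 - <<'E'
from h import *
s,d,c=look({'pin_nest':5,'plate':read_state()['position'][2]+10});go(522.7,371.2,9.2,116.6)
E
```

```text
pin_nest 0.61 [226.  88. 191. 248.] rect [522.1 370.7] [(np.float64(94.5), np.float64(116.6)), (np.float64(149.1), np.float64(31.3))] ell [493.3 356.2]
plate 0.65 [262. 142. 135. 220.] rect [521.3 372.9] [(np.float64(54.0), np.float64(116.5)), (np.float64(107.7), np.float64(30.1))] ell [512.8 368. ]
t 45.1 dp [-0.0022 -0.0021 -0.0287] turn [-0.007  0.006  0.   ] F [ 0.1  0.9 -2.2] w 54.0 j6 -1.98
```

Emit:
servo_tool(
  turn=[
    [-0.007,0.006,0],
    [0,0,0],
    [0,0,0],
    [0,0,0],
    [0,0,0],
  ],
  dp=[
    [-0.002,-0.002,-0.003],
    [0,0,-0.005],
    [0,0,-0.003],
    [0,0,0],
    [0,0,0],
  ],
  fingers=[0.045,0.045,0.045,0.045,0.045],
)

```text
clock: 45.72
position: [522.9, 371.3, 26.4]
ee_rot: [-0.23, 0.973, -0.0, 0.0]
contact_force: [-0.5, -0.4, -1.8]
gripper_width: 53.8
```

```bash
python3 - <<'E'
from h import *
s,d,c=look({'pin_nest':5,'plate':read_state()['position'][2]+10});go(522.4,371,9.2,116.6)
im=d['img'].copy();a=np.radians(26.6);Rm=np.array([[np.cos(a),-np.sin(a)],[np.sin(a),np.cos(a)]]);t=np.linspace(0,6.28,24)
for p in [(67,0),(-67,0),(38,40),(38,-40),(-38,40),(-38,-40)]:
    q=(np.array(p)+4*np.c_[np.cos(t),np.sin(t)])@Rm.T+[522,370.7]
    cv2.polylines(im,[proj(c,np.c_[q,np.full(24,13)]).astype(np.int32)],True,(255,0,0),1)
P=s['position']
q=np.array([[-55,-28],[55,-28],[55,28],[-55,28]])@Rm.T+P[:2]
cv2.polylines(im,[proj(c,np.c_[q,np.full(4,P[2]+10)]).astype(np.int32)],True,(0,255,0),1)
save(cv2.resize(im[60:400,170:470],None,fx=1.75,fy=1.75),'pl.png')
E
```

```text
pin_nest 0.7 [222.  90. 204. 266.] rect [522.1 370.4] [(np.float64(150.1), np.float64(-159.0)), (np.float64(94.9), np.float64(116.1))] ell [490.5 355.1]
plate 0.96 [259. 144. 140. 217.] rect [519.4 370.8] [(np.float64(54.5), np.float64(116.6)), (np.float64(107.6), np.float64(30.1))] ell [511.1 366.4]
t 45.88 dp [-0.0005 -0.0004 -0.0173] turn [0. 0. 0.] F [ 0.4 -0.  -2.4] w 53.7 j6 -1.98
```

View pics/pl.png

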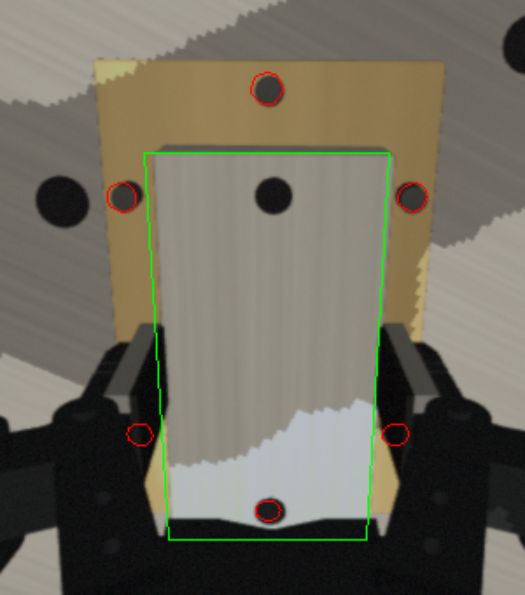

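The pins match the predicted circles and the plate sits between them; lowering.

Emit:
servo_tool(
  turn=[
    [0,0,0],
    [0,0,0],
    [0,0,0],
    [0,0,0],
    [0,0,0],
  ],
  dp=[
    [0,0,-0.005],
    [0,0,-0.005],
    [0,0,-0.004],
    [0,0,-0.002],
    [0,0,0],
  ],
  fingers=[0.045,0.045,0.045,0.045,0.045],
)

```text
clock: 46.5
position: [522.9, 371.3, 9.2]
ee_rot: [-0.23, 0.973, -0.0, 0.0]
contact_force: [-0.9, -0.0, -2.2]
gripper_width: 53.4
```

Emit:
servo_tool(
  turn=[
    [0,0,0],
    [0,0,0],
    [0,0,0],
    [0,0,0],
    [0,0,0],
  ],
  dp=[
    [0,0,-0.001],
    [0,0,-0.001],
    [0,0,-0.001],
    [0,0,0],
    [0,0,0],
  ],
  fingers=[0.045,0.045,0.045,0.045,0.045],
)

```text
clock: 47.12
position: [522.9, 371.4, 9.2]
ee_rot: [-0.23, 0.973, -0.0, 0.001]
contact_force: [-0.8, -1.3, 0.3]
gripper_width: 53.7
```

Emit:
servo_tool(
  turn=[
    [0,0,0],
    [0,0,0],
    [0,0,0],
    [0,0,0],
    [0,0,0],
  ],
  dp=[
    [0,0,-0.0015],
    [0,0,-0.0015],
    [0,0,-0.001],
    [0,0,-0.001],
    [0,0,-0.001],
  ],
  fingers=[0.045,0.045,0.045,0.045,0.045],
)

```text
clock: 47.75
position: [522.9, 371.4, 9.2]
ee_rot: [-0.23, 0.973, -0.0, 0.001]
contact_force: [-3.0, -2.2, 6.7]
gripper_width: 54.3
```

Emit:
servo_tool(
  turn=[
    [0,0,0],
    [0,0,0],
    [0,0,0],
    [0,0,0],
    [0,0,0],
  ],
  dp=[
    [0,0,0],
    [0,0,0],
    [0,0,0.008],
    [0,0,0.03],
    [0,0,0.05],
  ],
  fingers=[0.06,0.068,0.068,0.068,0.068],
)

```text
clock: 48.38
position: [522.2, 370.3, 94.8]
ee_rot: [-0.23, 0.973, -0.002, -0.002]
contact_force: [1.0, 1.2, 0.5]
gripper_width: 68.0
```

Emit:
servo_tool(
  turn=[
    [0,0,0],
    [0,0,0],
    [0,0,0],
    [0,0,0],
    [0,0,0],
  ],
  dp=[
    [0,0,0.05],
    [0,0,0.05],
    [0,0,0],
    [0,0,0],
    [0,0,0],
  ],
  fingers=[0.085,0.085,0.085,0.085,0.085],
)

```text
clock: 49.0
position: [523.8, 371.5, 203.9]
ee_rot: [-0.231, 0.973, 0.0, 0.003]
contact_force: [-0.6, 0.1, 1.4]
gripper_width: 85.1
```

```bash
python3 - <<'E'
from h import *
look({'pin_nest':5,'plate':19});go(522.7,371.2,200,116.6)
look({'tube':28,'tray':8,'collar':23,'post':5,'nut':33,'dish':9,'tape':48},'top')
s,d,c=look({'tape':48},'scene')
E
```

```text
pin_nest 0.81 [275.  92. 100. 144.] rect [522.5 371.3] [(np.float64(149.3), np.float64(-155.8)), (np.float64(95.2), np.float64(116.7))] ell [515.5 367.4]
plate 0.8 [296. 118.  60. 108.] rect [522.5 371.9] [(np.float64(55.6), np.float64(116.7)), (np.float64(111.2), np.float64(28.2))] ell [518.6 369.9]
t 49.15 dp [-0.001  -0.0002 -0.0032] turn [-0.001  0.005 -0.002] F [-0.7 -0.2 -0.8] w 84.9 j6 -1.98
tube 0.77 [352. 220.  34.  23.] rect [ 452.  -129.6] [(np.float64(45.1), np.float64(-14.4)), (np.float64(82.1), np.float64(-104.0))] ell [ 451.2 -130.5]
tray 0.63 [345. 216.  44.  32.] rect [ 450.9 -130.3] [(np.float64(74.4), np.float64(-14.3)), (np.float64(110.0), np.float64(-104.0))] ell [ 450.8 -130.3]
collar 0.54 [256. 221.  25.  19.] rect [456.4 151.1] [(np.float64(52.8), np.float64(-89.9)), (np.float64(52.3), np.float64(-179.3))] ell [456.1 151.4]
post 0.81 [249. 214.  38.  34.] rect [455.8 152.6] [(np.float64(79.4), np.float64(-36.3)), (np.float64(80.6), np.float64(-126.4))] ell [455.6 152.3]
nut 0.46 [318. 144.  14.  17.] rect [674.4 -10.6] [(np.float64(33.5), np.float64(-90.1)), (np.float64(33.9), np.float64(180.0))] ell [674.3  -9.7]
dish 0.73 [316. 139.  22.  25.] rect [676.5  -9. ] [(np.float64(60.0), np.float64(-90.1)), (np.float64(63.5), np.float64(179.9))] ell [677.2  -8.8]
tape 0.77 [389. 163.  20.  19.] rect [ 617.9 -208.9] [(np.float64(60.5), np.float64(-45.1)), (np.float64(26.9), np.float64(-136.0))] ell [ 616.7 -208.9]
tape 0.78 [280. 282.  17.  30.] rect [ 631.1 -230.1] [(np.float64(32.8), np.float64(39.0)), (np.float64(80.3), np.float64(-50.2))] ell [ 630.8 -228.9]
```

All pieces measure home: the plate is centred in the nest and the tape is unmoved. Handing in.

```bash
python3 -c "
from bench import *
print(job_done())"
```

```text
the job is handed in; nothing more can be done
None
```

I took the stack apart from the top and set each piece in its own place in the order asked. I handed the job in at about 49 s with the gripper open and clear of everything. Before opening the gripper I pressed each piece down lightly until I felt it seat, at about 7–10 N. The nut was the exception, at about 3 N.

My last camera checks before handing in:

| Piece | Piece centre (x, y) mm | Place centre (x, y) mm | What they showed |
|---|---|---|---|
| Nut | 674, -10 | 677, -9 | Upright in the dish |
| Collar | 456, 151 | 456, 152 | Over the post; seated at the height expected for lying on the base |
| Tube | 452, -130 | 451, -130 | Flat, centred inside the rim, yaw matching the tray |
| Plate | 522.5, 372 | 522.5, 371 | Flat between the pins, yaw matching the nest |

- **Tape measure:** its box in both fixed cameras was within a few pixels of where it was at the start. Its position read (618, -209) in both top-camera pictures, so I take it as unmoved.
- **Readings that disagreed:** the gripper read 53–54 mm on both the 56 mm collar and the 56 mm plate. I regripped the collar twice before lifting it. The scene camera put the collar about 9 mm away in y from the top camera. I trusted the top and wrist cameras, which agreed.
- **Not checked by eye:** I used up my picture views, so the final state of the collar and plate was confirmed only by measurement, not by a viewed picture.

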